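# Put the microscope's loose optics back in their trays

### The arm

A 6-joint arm with a two-finger parallel gripper is mounted at the origin on the work surface. World frame = base frame: x ahead of the robot, y to its left, z up, the work surface at z = 0. Lengths are in m, angles in rad, forces in N, time in s.
With the tool pointing down it reaches from about 0.35 to 0.775 m from the base axis. Payload 5.5 kg.
Tool frame: the origin (TCP) lies midway between the tips of the shut fingers; the grasp point (between the pads) lies 19 mm behind it; z points along the fingers, x is the direction in which the jaws open and shut, and the axes are right-handed (so a half turn about z gives the same grasp; the last joint's range is limited). The gripper opens to 85 mm and grips with 20 to 120 N. Pads are 22 mm wide; open, the fingers measure 114 mm over their backs; the gripper's body (76 mm by 85 mm) begins 54 mm behind the grasp point. The pads swing forward as they close: fully open they stand 13 mm farther back than shut.
Start: joints at [-1.348, 0.313, 0.046, 1.304, 0, 1.431], TCP at [0.204, -0.538, 0.231] pointing down, gripper open.
Joint ranges: [-2.76, 2.76], [-0.86, 1.69], [-1.03, 1.26], [-2.2, 2.34], [-1.47, 1.5], [-3.14, 3.14]. Speed limits (rad/s): [2.57, 2.57, 3.14, 3.14, 3.14, 3.14].

### API

Orientations are given as a unit quaternion [w, x, y, z].
In Python, from workcell import env gives the robot as it stands.
- The arm moves only by the tool servo_tool, never from a script. Its argument "targets" is a list of rows, each an object with "xyz": the shift along the tool's x, y, z in m, a list of three; "twist": the turn, a rotation vector about the tool's x, y, z in rad, a list of three; "jaw": the opening, from 0 (shut) to 1 (fully open). A call has 1 to 12 rows; each row is the pose to reach, as a shift and turn from the pose commanded when the call began, along the tool's axes at that moment; what a row does not reach only later rows make up. A row lasts 1/12 s, in which the tool goes at most 41.7 mm and 7.16 degrees, less where a joint would pass 70% of its speed; a pose out of reach is approached as far as the arm can. A call with a gripper value outside its range is refused whole. The fingers move at their own pace and stop on an object; "squeeze" is the grip in N (left out, the last holds). Time passes only in rows, so rows that repeat a pose let the fingers close. It gives the time, the measured TCP pose, the force and the opening at its end, in the units of the state.
- env.get_state(): the state, without advancing time (a new reading comes with each control period).
- env.read_camera(name): name is "scene" or "top" or "wrist"; returns a dict with "color" (400x640x3 uint8, red, green, blue), "depth" (400x640 float32, m along the optical axis (not along the pixel's ray), 0 where there is no reading), "fx", "fy", "cx", "cy" (pixels), "k1" (the pictures are not rectified: a ray, as slopes to the right and down, at radius r is drawn at 1 + k1 r^2 times it, then the intrinsics apply), "eye" and "attitude" of the camera in the world. Camera axes: x right, y down, z forward; pixel columns grow to the right and rows downward; lengths in m; the calibration is good to about 2 mm. A picture is of the moment at which its call begins.
- env.hand_in(): hands the job in, once; it reports no verdict.
The state is a dict: "clock": time; "joint_pos": joint angles; "qvel": joint speeds; "tau": joint torques, N m; "tcp_pos": TCP position; "orientation": TCP orientation; "wrist_force": force on the tool from outside, world axes, zero at the start; "ft_torque": the same for the moment, N m; "finger_gap": finger opening in m.
Only numpy, scipy, OpenCV 4.12 (cv2) and the standard library are available. Lean on these libraries where they do the work, as an engineer would, in place of code of your own. Each camera call takes 0.05 s, during which the arm holds its last target. There are 200 camera calls.

### The job

The microscope's loose optics have been left on the bench: sort them back into storage, the two objectives into the free bays of the tray that already holds an objective, the two eyepieces into the free bays of the tray that already holds an eyepiece, and the filter cube into the small single-bay box. One piece to a bay, each standing upright as it stands now, and the filter cube squared up with the walls of its box, its long side along the box's long side. They are glass: set each one down gently, without dropping or toppling it, and do not disturb the two pieces already stored.

Things in the scene. Friction and masses are not known exactly. Their poses are not given: they have to be found in the camera images.
- short_objective: the short microscope objective, loose on the bench, to be stored in objective_tray; origin at the centre of its underside, z up; stands on a 25 mm brass thread 6 mm high; above it a smooth upright steel barrel 30 mm in diameter from 6 mm to 35 mm above its underside, then a 25 mm aluminium front ring with a flat lens 17 mm wide; 44 mm tall in all, about 130 g. 
- long_objective: the long microscope objective, loose on the bench, to be stored in objective_tray; origin at the centre of its underside, z up; stands on a 25 mm brass thread 6 mm high; above it a smooth upright steel barrel 30 mm in diameter from 6 mm to 39 mm above its underside, then an aluminium nose tapering to 12 mm; 60 mm tall in all, about 180 g. 
- plain_eyepiece: the plain eyepiece, loose on the bench, to be stored in eyepiece_tray; origin at the centre of its underside, z up; stands on a steel tube 30 mm in diameter and 20 mm high; above it a black head 40 mm in diameter with upright sides from 24 mm to 40 mm above its underside, then a rubber eyecup about 36 mm wide; 52 mm tall in all, about 90 g. 
- focusing_eyepiece: the focusing eyepiece (taller, its black head knurled with grey ribs and a thin steel ring), loose on the bench, to be stored in eyepiece_tray; origin at the centre of its underside, z up; stands on a steel tube 30 mm in diameter and 20 mm high; above it a black head 40 mm in diameter with upright sides from 24 mm to 52 mm above its underside, then a rubber eyecup about 36 mm wide; 64 mm tall in all, about 120 g. 
- filter_cube: the filter cube, loose on the bench: a grey metal block with flat upright sides, 40 mm long (its x axis), 28 mm wide (its y axis), 44 mm high, a round amber filter 25 mm wide on top and a round window on its +x end; origin at the centre of its underside, z up; about 110 g
- objective_tray: the objectives' tray: fixed shallow black tray with a grey floor, 202 mm long (its y axis), 70 mm wide (its x axis), three square bays in a row, each 62 x 62 mm inside, bay centres at y = +66, 0 and -66 mm on the tray's centre line; walls and dividers 4 mm thick, their tops 10 mm above the bench; bay floor 3 mm above the bench; origin at the centre of the underside, on the bench. The bay at y = +66 mm is taken by stored_objective; the bays at y = 0 and -66 mm are free
- eyepiece_tray: the eyepieces' tray: fixed shallow black tray with a grey floor, 202 mm long (its y axis), 70 mm wide (its x axis), three square bays in a row, each 62 x 62 mm inside, bay centres at y = +66, 0 and -66 mm on the tray's centre line; walls and dividers 4 mm thick, their tops 10 mm above the bench; bay floor 3 mm above the bench; origin at the centre of the underside, on the bench. The bay at y = +66 mm is taken by stored_eyepiece; the bays at y = 0 and -66 mm are free
- cube_box: the filter cube's box: fixed shallow black box with a grey floor and one bay, 60 mm long inside (its x axis) by 46 mm wide (its y axis); outside 68 x 54 mm; walls 4 mm thick, their tops 10 mm above the bench; bay floor 3 mm above the bench; origin at the centre of the underside, on the bench
- stored_objective: the objective already stored in objective_tray's bay at y = +66 mm, loose, not to be disturbed; origin at the centre of its underside, z up; stands on a 25 mm brass thread 6 mm high; above it a smooth upright steel barrel 30 mm in diameter from 6 mm to 34 mm above its underside, then an aluminium nose tapering to 12 mm; 55 mm tall in all, about 160 g. 
- stored_eyepiece: the eyepiece already stored in eyepiece_tray's bay at y = +66 mm, loose, not to be disturbed; origin at the centre of its underside, z up; stands on a steel tube 30 mm in diameter and 20 mm high; above it a black head 40 mm in diameter with upright sides from 24 mm to 42 mm above its underside, then a rubber eyecup about 36 mm wide; 54 mm tall in all, about 90 g. 

How it is judged:
At the end, for the whole second after the job is handed in: each objective and eyepiece alone in a free bay of its tray within 20 mm of the bay centre in x and y, the cube in its box within 14 mm and 0.25 rad; all on the bay floor (5 mm), upright (0.15 rad), at rest; both stored pieces upright in their bays ((((x of short_objective in the frame of objective_tray between -0.02 and 0.02 m and y of short_objective in the frame of objective_tray between -0.02 and 0.02 m and z of short_objective in the frame of objective_tray between -0.002 and 0.008 m and angle between short_objective's own z axis and vertical below 0.15 rad) and (x of long_objective in the frame of objective_tray between -0.02 and 0.02 m and y of long_objective in the frame of objective_tray between -0.086 and -0.046 m and z of long_objective in the frame of objective_tray between -0.002 and 0.008 m and angle between long_objective's own z axis and vertical below 0.15 rad)) or ((x of long_objective in the frame of objective_tray between -0.02 and 0.02 m and y of long_objective in the frame of objective_tray between -0.02 and 0.02 m and z of long_objective in the frame of objective_tray between -0.002 and 0.008 m and angle between long_objective's own z axis and vertical below 0.15 rad) and (x of short_objective in the frame of objective_tray between -0.02 and 0.02 m and y of short_objective in the frame of objective_tray between -0.086 and -0.046 m and z of short_objective in the frame of objective_tray between -0.002 and 0.008 m and angle between short_objective's own z axis and vertical below 0.15 rad))) and (((x of plain_eyepiece in the frame of eyepiece_tray between -0.02 and 0.02 m and y of plain_eyepiece in the frame of eyepiece_tray between -0.02 and 0.02 m and z of plain_eyepiece in the frame of eyepiece_tray between -0.002 and 0.008 m and angle between plain_eyepiece's own z axis and vertical below 0.15 rad) and (x of focusing_eyepiece in the frame of eyepiece_tray between -0.02 and 0.02 m and y of focusing_eyepiece in the frame of eyepiece_tray between -0.086 and -0.046 m and z of focusing_eyepiece in the frame of eyepiece_tray between -0.002 and 0.008 m and angle between focusing_eyepiece's own z axis and vertical below 0.15 rad)) or ((x of focusing_eyepiece in the frame of eyepiece_tray between -0.02 and 0.02 m and y of focusing_eyepiece in the frame of eyepiece_tray between -0.02 and 0.02 m and z of focusing_eyepiece in the frame of eyepiece_tray between -0.002 and 0.008 m and angle between focusing_eyepiece's own z axis and vertical below 0.15 rad) and (x of plain_eyepiece in the frame of eyepiece_tray between -0.02 and 0.02 m and y of plain_eyepiece in the frame of eyepiece_tray between -0.086 and -0.046 m and z of plain_eyepiece in the frame of eyepiece_tray between -0.002 and 0.008 m and angle between plain_eyepiece's own z axis and vertical below 0.15 rad))) and x of filter_cube in the frame of cube_box between -0.014 and 0.014 m and y of filter_cube in the frame of cube_box between -0.014 and 0.014 m and z of filter_cube in the frame of cube_box between -0.002 and 0.008 m and angle between each of filter_cube, stored_objective, stored_eyepiece's own z axis and vertical below 0.15 rad and angle between the x axis of filter_cube and the x axis of cube_box, either way round below 0.25 rad and x of stored_objective in the frame of objective_tray between -0.02 and 0.02 m and y of stored_objective in the frame of objective_tray between 0.046 and 0.086 m and z of stored_objective in the frame of objective_tray between -0.002 and 0.008 m and x of stored_eyepiece in the frame of eyepiece_tray between -0.02 and 0.02 m and y of stored_eyepiece in the frame of eyepiece_tray between 0.046 and 0.086 m and z of stored_eyepiece in the frame of eyepiece_tray between -0.002 and 0.008 m and linear speed of each of short_objective, long_objective, plain_eyepiece, focusing_eyepiece, filter_cube, stored_objective, stored_eyepiece below 0.02 m/s and angular speed of each of short_objective, long_objective, plain_eyepiece, focusing_eyepiece, filter_cube, stored_objective, stored_eyepiece below 0.3 rad/s); the robot touches nothing.
It fails at once if one of the five pieces dropped or thrown: moving faster than 0.5 m/s while the fingers do not touch it (a free fall of about 13 mm) ((linear speed of short_objective above 0.5 m/s and contact force between the fingers and short_objective below 0.05 N) or (linear speed of long_objective above 0.5 m/s and contact force between the fingers and long_objective below 0.05 N) or (linear speed of plain_eyepiece above 0.5 m/s and contact force between the fingers and plain_eyepiece below 0.05 N) or (linear speed of focusing_eyepiece above 0.5 m/s and contact force between the fingers and focusing_eyepiece below 0.05 N) or (linear speed of filter_cube above 0.5 m/s and contact force between the fingers and filter_cube below 0.05 N)).
It fails at once if one of the five pieces toppled (tilted more than 0.8 rad) (angle between any of short_objective, long_objective, plain_eyepiece, focusing_eyepiece, filter_cube's own z axis and vertical above 0.8 rad).
It fails at once if a stored piece disturbed: moved more than 20 mm or tilted more than 0.35 rad ((distance of stored_objective from where it was at the start of the episode above 0.02 m or angle between stored_objective's own z axis and vertical above 0.35 rad) or (distance of stored_eyepiece from where it was at the start of the episode above 0.02 m or angle between stored_eyepiece's own z axis and vertical above 0.35 rad)).
It also fails if it takes over 138 s, if anything falls off the work surface, if the arm or the gripper's body presses on something with over 40 N, if the wrist force passes 120 N, or if a joint passes its speed limit or range.

## Working session

There is one attempt and no reset: what is moved stays moved. The work goes in short steps, Python scripts to look and compute and a tool call to move; the robot and the scene stay as the last step left them, time stands still between calls to the robot, and variables do not carry over. Pictures are saved under pics/ and viewed, about 12 in all and at most 16, crops included, and the job is handed in when it is done.

Besides the shell and the picture viewer there is one more tool, called as name(argument=value, ...) on one line, values as JSON. servo_tool: Moves the arm, as the interface text tells. Its arguments: {"type":"object","properties":{"targets":{"type":"array","items":{"type":"object","properties":{"xyz":{"type":"array","items":{"type":"number"}},"twist":{"type":"array","items":{"type":"number"}},"jaw":{"type":"number"}}}},"squeeze":{"type":"number"}},"required":["targets"]}

```bash
mkdir -p pics; ls
cat > h.py <<'E'
import numpy as np, cv2
from workcell import env
from scipy.spatial.transform import Rotation as R
def rot(q): return R.from_quat([q[1],q[2],q[3],q[0]])
def shot(n,f=None):
    c=env.read_camera(n)
    if f: cv2.imwrite(f'pics/{f}.png',c['color'][...,::-1])
    return c
def Rm(c):
    a=np.array(c['attitude'],float)
    return a if a.shape==(3,3) else rot(a).as_matrix()
def rays(c,uv):
    uv=np.asarray(uv,float).reshape(-1,1,2)
    K=np.array([[c['fx'],0,c['cx']],[0,c['fy'],c['cy']],[0,0,1]])
    n=cv2.undistortPoints(uv,K,np.array([c['k1'],0,0,0.]))[:,0]
    return np.c_[n,np.ones(len(n))]
def plane(c,uv,z):
    d=rays(c,uv)@Rm(c).T; e=np.array(c['eye'])
    return e+d*((z-e[2])/d[:,2])[:,None]
def cloud(c):
    v,u=np.mgrid[0:400,0:640]
    r=rays(c,np.stack([u,v],-1).reshape(-1,2).astype(float))
    return (r*c['depth'].reshape(-1,1)@Rm(c).T+np.array(c['eye'])).reshape(400,640,3)
E
python3 - <<'E'
from h import *
for n in('scene','top','wrist'):
    c=shot(n,n+'0'); print(n,c['eye'],c['attitude'],c['fx'],c['k1'])
print(env.get_state())
E
```

```text
pics
scene [1.1653232  0.08809712 0.53168275] [-0.28771745  0.58239847  0.6818621  -0.33629565] 383.24793040764337 -0.07382514782028192
top [ 0.36378627 -0.00189642  0.92528848] [ 0.07463435 -0.6937376   0.71397279 -0.05831569] 374.07237064052106 0.023340381996234304
wrist [ 0.27215518 -0.51195615  0.37354095] [ 0.11746711  0.81461028 -0.56191404 -0.08285034] 290.4496488041325 -0.047535414484647695
{'clock': 0.15, 'joint_pos': array([-1.34758366e+00,  3.13830890e-01,  4.52399003e-02,  1.30362360e+00,
        1.62714538e-05,  1.43119849e+00]), 'qvel': array([ 0.00037164, -0.00298786, -0.00055738, -0.00024509,  0.00028529,
        0.00015975]), 'tau': array([ 1.63495373e-03, -4.81064630e+01,  2.98815787e+01,  1.38857018e-02,
       -1.95218208e-04,  1.31324754e-05]), 'tcp_pos': array([ 0.20397845, -0.53718434,  0.23061201]), 'orientation': array([-4.86025398e-04,  8.23074264e-01, -5.67933318e-01, -5.16444810e-04]), 'wrist_force': array([-0.66241136,  0.55047036, -0.00973388]), 'ft_torque': array([ 0.01089907,  0.01753755, -0.00273546]), 'finger_gap': 0.08541218618395707}
```

View pics/top0.png

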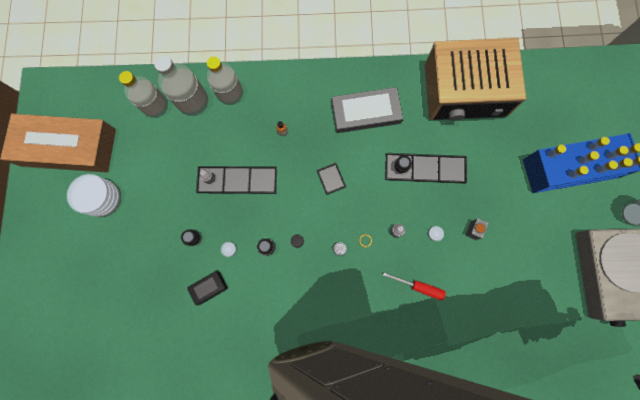

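View pics/scene0.png

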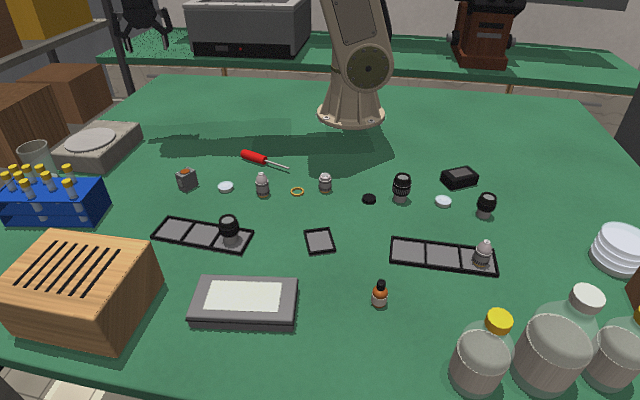

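Run:
```python
from h import *
for n in('top','scene'):
    c=shot(n); P=cloud(c); ok=c['depth']>0
    m=(ok&(P[...,2]>.022)&(P[...,2]<.1)&(P[...,0]>.25)&(P[...,0]<.8)&(abs(P[...,1])<.7)).astype(np.uint8)
    k,l,s,ce=cv2.connectedComponentsWithStats(m)
    print(n,'bench z',np.median(P[ok&(abs(P[...,2])<.02)][:,2]))
    for i in range(1,k):
        if s[i,4]<30: continue
        q=P[l==i]; zt=np.percentile(q[:,2],97); t=q[q[:,2]>zt-.008]
        print(ce[i].round(),s[i,4],'ztop',zt.round(4),'mean',q.mean(0).round(3),'mid',((q.min(0)+q.max(0))/2).round(3),'size',np.ptp(q,axis=0).round(3),'top',t.mean(0).round(3))
```

```text
top bench z 4.147439792623331e-05
[471. 109.] 1383 ztop 0.0979 mean [ 0.76  -0.348  0.067] mid [ 0.771 -0.36   0.061] size [0.058 0.201 0.078] top [ 0.762 -0.353  0.095]
[183. 105.] 143 ztop 0.0966 mean [0.799 0.358 0.065] mid [0.798 0.357 0.062] size [0.004 0.031 0.076] top [0.799 0.357 0.094]
[145. 108.] 166 ztop 0.0875 mean [0.797 0.456 0.056] mid [0.797 0.458 0.058] size [0.006 0.037 0.071] top [0.799 0.456 0.086]
[366. 115.] 1434 ztop 0.0355 mean [ 0.771 -0.098  0.032] mid [ 0.768 -0.103  0.03 ] size [0.064 0.175 0.016] top [ 0.772 -0.098  0.032]
[ 75. 143.] 3257 ztop 0.0633 mean [0.712 0.622 0.057] mid [0.716 0.628 0.044] size [0.132 0.144 0.044] top [0.716 0.63  0.06 ]
[281. 127.] 100 ztop 0.0562 mean [0.742 0.116 0.039] mid [0.746 0.117 0.04 ] size [0.023 0.024 0.036] top [0.746 0.117 0.055]
[579. 163.] 3547 ztop 0.0942 mean [ 0.615 -0.579  0.069] mid [ 0.621 -0.593  0.061] size [0.121 0.213 0.078] top [ 0.614 -0.616  0.093]
[403. 164.] 239 ztop 0.0583 mean [ 0.633 -0.18   0.05 ] mid [ 0.635 -0.181  0.042] size [0.036 0.038 0.036] top [ 0.637 -0.181  0.055]
[206. 175.] 142 zt
[... 2866 characters left out ...]
size [0.038 0.039 0.033] top [ 0.638 -0.179  0.053]
[620. 249.] 2033 ztop 0.0638 mean [0.6   0.562 0.051] mid [0.615 0.572 0.044] size [0.169 0.087 0.043] top [0.582 0.567 0.062]
[483. 250.] 294 ztop 0.058 mean [0.632 0.303 0.041] mid [0.627 0.305 0.041] size [0.026 0.029 0.037] top [0.627 0.305 0.055]
[151. 266.] 546 ztop 0.0974 mean [ 0.781 -0.261  0.062] mid [ 0.781 -0.261  0.061] size [0.038 0.004 0.078] top [ 0.782 -0.261  0.095]
[250. 288.] 2523 ztop 0.0338 mean [ 0.774 -0.095  0.032] mid [ 0.769 -0.102  0.029] size [0.062 0.175 0.014] top [ 0.774 -0.096  0.032]
[380. 291.] 270 ztop 0.0555 mean [0.751 0.119 0.038] mid [0.748 0.119 0.039] size [0.022 0.025 0.034] top [0.747 0.119 0.054]
```

The top view shows all five pieces in a row at rows 228–248, with the eyepiece tray at about (426,168), the objective tray at about (237,180) and the box at about (331,179). The two views agree on the piece positions to about 2 mm. Next I'll measure the trays, the box and the cube yaw.

Run:
```python
from h import *
def rect(p):
    (cx,cy),(w,h),a=cv2.minAreaRect((p[:,:2]*1000).astype(np.float32))
    if w<h: w,h,a=h,w,a+90
    return np.round([cx/1000,cy/1000],4),round(w,1),round(h,1),'long-axis deg',round((a+90)%180-90,1)
for n,bx in(('top',dict(ep=(375,143,475,193),ob=(188,158,286,202),box=(310,156,354,202),cube=(462,212,496,245))),
         ('scene',dict(ep=(140,205,262,262),ob=(380,228,506,284),box=(295,218,342,264),cube=(168,160,203,196)))):
    c=shot(n); hsv=cv2.cvtColor(c['color'],cv2.COLOR_RGB2HSV); P=cloud(c)
    for k,(a,b,d,e) in bx.items():
        m=np.zeros((400,640),np.uint8); 
        if k=='cube':
            m[b:e,a:d]=(P[b:e,a:d,2]>.040)&(P[b:e,a:d,2]<.05)
            print(n,k,rect(P[m>0])); 
            v,u=np.nonzero(m); print('  ray',rect(plane(c,np.c_[u,v],.044))); continue
        dark=(hsv[...,2]<60)
        m[b:e,a:d]=dark[b:e,a:d]&(P[b:e,a:d,2]<.016)
        k_,l,s,_=cv2.connectedComponentsWithStats(m); m=(l==1+s[1:,4].argmax())
        v,u=np.nonzero(m); p=plane(c,np.c_[u,v],.010)
        print(n,k,rect(p), len(p),'V at green',np.median(hsv[b,a:d,2]))
        g=np.zeros_like(dark,np.uint8); g[b:e,a:d]=(hsv[b:e,a:d,1]<60)&(hsv[b:e,a:d,2]>=60)
        k_,l,s,ce=cv2.connectedComponentsWithStats(g)
        for i in range(1,k_):
            if s[i,4]>60:
                v,u=np.nonzero(l==i); print('   bay',rect(plane(c,np.c_[u,v],.003)))
```

```text
top ep (array([ 0.6321, -0.2441]), 198.3, 69.4, 'long-axis deg', 85.8) 255 V at green 137.0
   bay (array([ 0.6373, -0.2102]), 128.3, 63.3, 'long-axis deg', 85.7)
   bay (array([ 0.6536, -0.1948]), 30.5, 29.8, 'long-axis deg', 86.4)
   bay (array([ 0.6297, -0.3101]), 64.0, 62.3, 'long-axis deg', -5.4)
top ob (array([0.6173, 0.2369]), 197.5, 68.2, 'long-axis deg', 88.1) 205 V at green 136.0
   bay (array([0.6185, 0.237 ]), 196.1, 66.0, 'long-axis deg', 87.7)
top box (array([0.5773, 0.0085]), 9.1, 2.8, 'long-axis deg', 53.9) 5 V at green 134.0
   bay (array([ 0.6159, -0.0045]), 68.2, 52.6, 'long-axis deg', 20.5)
top cube (array([ 0.4732, -0.3475]), 40.1, 28.3, 'long-axis deg', -27.8)
  ray (array([ 0.4734, -0.3469]), 40.3, 29.1, 'long-axis deg', -26.3)
scene ep (array([ 0.639 , -0.2413]), 204.6, 76.4, 'long-axis deg', 85.6) 778 V at green 134.0
   bay (array([ 0.5787, -0.2099]), 26.6, 23.3, 'long-axis deg', -80.8)
   bay (array([ 0.6256, -0.3118]), 59.5, 59.4, 'long-axis deg', 85.5)
   bay (array([ 0.6306, -0.2457]), 59.4, 59.3, 'long-axis deg', 85.8)
   bay (array([ 0.6358, -0.1788]), 60.2, 58.9, 'long-axis deg', 85.7)
scene ob (array([0.6242, 0.2358]), 201.2, 78.1, 'long-axis deg', 88.0) 932 V at green 135.0
   bay (array([0.6127, 0.1714]), 62.4, 58.5, 'long-axis deg', 87.2)
   bay (array([0.6002, 0.3054]), 92.7, 63.6, 'long-axis deg', -3.7)
   bay (array([0.6156, 0.2374]), 62.1, 58.5, 'long-axis deg', 87.1)
scene box (array([ 0.6189, -0.0032]), 74.5, 53.3, 'long-axis deg', 20.3) 254 V at green 138.0
   bay (array([ 0.6111, -0.0046]), 55.5, 46.7, 'long-axis deg', 20.1)
scene cube (array([ 0.4725, -0.348 ]), 40.9, 30.2, 'long-axis deg', -23.9)
  ray (array([ 0.475 , -0.3463]), 43.3, 32.2, 'long-axis deg', -26.0)
```

```bash
cat > go.py <<'E'
# usage: go.py x y z yaw_deg ...  -> tool-frame shift and twist from the present pose
import sys; from h import *
s=env.get_state(); q=rot(s['orientation']); p=s['tcp_pos']
print('clk',round(s['clock'],2),'tcp',p.round(4),'yaw',np.degrees(np.arctan2(*q.as_matrix()[[1,0],[0,0]])).round(2),'tilt z',q.as_matrix()[:,2].round(4),'F',s['wrist_force'].round(1),'gap',round(s['finger_gap'],4),'j6',s['joint_pos'][5].round(2))
a=list(map(float,sys.argv[1:]))
for i in range(0,len(a),4):
    T=R.from_euler('z',a[i+3],degrees=True)*R.from_euler('x',180,degrees=True)
    print('xyz',q.inv().apply(np.array(a[i:i+3])-p).round(4),'twist',(q.inv()*T).as_rotvec().round(4))
E
python3 go.py .474 -.347 .231 63.5 .474 -.347 .12 63.5
```

```text
clk 0.35 tcp [ 0.204  -0.5375  0.2311] yaw -69.21 tilt z [-1.e-04  3.e-04 -1.e+00] F [ 0.6 -0.4 -0.3] gap 0.085 j6 1.43
xyz [-8.23e-02 -3.20e-01  1.00e-04] twist [-4.0000e-04  1.0000e-04 -2.3163e+00]
xyz [-0.0823 -0.32    0.1111] twist [-4.0000e-04  1.0000e-04 -2.3163e+00]
```

servo_tool(targets=[{"xyz": [-0.007, -0.027, 0.0], "twist": [0, 0, -0.12], "jaw": 1}, {"xyz": [-0.014, -0.054, 0.0], "twist": [0, 0, -0.24], "jaw": 1}, {"xyz": [-0.021, -0.081, 0.0], "twist": [0, 0, -0.36], "jaw": 1}, {"xyz": [-0.028, -0.108, 0.0], "twist": [0, 0, -0.48], "jaw": 1}, {"xyz": [-0.035, -0.135, 0.0], "twist": [0, 0, -0.6], "jaw": 1}, {"xyz": [-0.042, -0.162, 0.01], "twist": [0, 0, -0.72], "jaw": 1}, {"xyz": [-0.049, -0.189, 0.02], "twist": [0, 0, -0.84], "jaw": 1}, {"xyz": [-0.056, -0.216, 0.03], "twist": [0, 0, -0.96], "jaw": 1}, {"xyz": [-0.063, -0.243, 0.04], "twist": [0, 0, -1.08], "jaw": 1}, {"xyz": [-0.07, -0.27, 0.05], "twist": [0, 0, -1.2], "jaw": 1}, {"xyz": [-0.077, -0.297, 0.06], "twist": [0, 0, -1.32], "jaw": 1}, {"xyz": [-0.082, -0.32, 0.07], "twist": [0, 0, -1.44], "jaw": 1}])

```text
clock: 1.35
tcp_pos: [0.4754, -0.346, 0.1609]
orientation: [0.0, 0.993, 0.119, 0.0]
wrist_force: [0.1, 0.9, -0.5]
finger_gap: 0.0856
```

```bash
python3 go.py .474 -.347 .13 63.5
```

```text
clk 1.35 tcp [ 0.4754 -0.346   0.1609] yaw 13.68 tilt z [ 3.e-04  0.e+00 -1.e+00] F [ 0.1  0.9 -0.5] gap 0.0856 j6 0.57
xyz [-0.0016  0.0006  0.0309] twist [ 2.000e-04 -2.000e-04 -8.696e-01]
```

servo_tool(targets=[{"xyz": [-0.001, 0, 0.01], "twist": [0, 0, -0.12], "jaw": 1}, {"xyz": [-0.001, 0, 0.02], "twist": [0, 0, -0.24], "jaw": 1}, {"xyz": [-0.001, 0, 0.03], "twist": [0, 0, -0.36], "jaw": 1}, {"xyz": [-0.001, 0, 0.03], "twist": [0, 0, -0.48], "jaw": 1}, {"xyz": [-0.001, 0, 0.03], "twist": [0, 0, -0.6], "jaw": 1}, {"xyz": [-0.001, 0, 0.03], "twist": [0, 0, -0.72], "jaw": 1}, {"xyz": [-0.001, 0, 0.03], "twist": [0, 0, -0.84], "jaw": 1}, {"xyz": [-0.001, 0, 0.03], "twist": [0, 0, -0.87], "jaw": 1}, {"xyz": [-0.001, 0, 0.03], "twist": [0, 0, -0.87], "jaw": 1}])

```text
clock: 2.1
tcp_pos: [0.4731, -0.3476, 0.1313]
orientation: [0.0, 0.852, 0.524, -0.0]
wrist_force: [0.7, 1.1, 0.4]
finger_gap: 0.0851
```

```bash
python3 go.py .474 -.347 .008 63.5
python3 - <<'E'
from h import *
c=shot('wrist','w1'); P=cloud(c)
m=(P[...,2]>.039)&(P[...,2]<.05)&(abs(P[...,0]-.474)<.04)&(abs(P[...,1]+.347)<.04)
p=(P[m][:,:2]*1000).astype(np.float32); print(m.sum(),cv2.minAreaRect(p),P[m].mean(0))
E
```

```text
clk 2.1 tcp [ 0.4731 -0.3476  0.1313] yaw 63.18 tilt z [-0.e+00 -1.e-04 -1.e+00] F [0.7 1.1 0.4] gap 0.0851 j6 -0.3
xyz [0.001  0.0005 0.1233] twist [ 0.      0.0001 -0.0056]
1596 ((471.0980529785156, -347.3293762207031), (28.08265495300293, 39.9687385559082), 63.939605712890625) [ 0.47029154 -0.34669602  0.04481633]
```

View pics/w1.png

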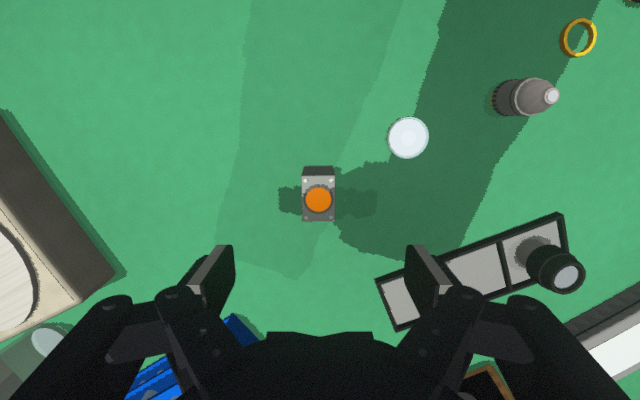

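The wrist view shows the cube at (318,195), centred between the fingers and square to them (wrist depth 0.471,-0.347, yaw 63.9). Descending now.

servo_tool(targets=[{"xyz": [0, 0, 0.02], "twist": [0, 0, -0.01]}, {"xyz": [0, 0, 0.04], "twist": [0, 0, -0.01]}, {"xyz": [0, 0, 0.06], "twist": [0, 0, -0.01]}, {"xyz": [0, 0, 0.08], "twist": [0, 0, -0.01]}, {"xyz": [0, 0, 0.1], "twist": [0, 0, -0.01]}, {"xyz": [0, 0, 0.115], "twist": [0, 0, -0.01]}, {"xyz": [0, 0, 0.122], "twist": [0, 0, -0.01]}, {"xyz": [0, 0, 0.122], "twist": [0, 0, -0.01], "jaw": 0.6}, {"xyz": [0, 0, 0.122], "twist": [0, 0, -0.01], "jaw": 0.45}, {"xyz": [0, 0, 0.122], "twist": [0, 0, -0.01], "jaw": 0.35}, {"xyz": [0, 0, 0.122], "twist": [0, 0, -0.01], "jaw": 0.25}, {"xyz": [0, 0, 0.122], "twist": [0, 0, -0.01], "jaw": 0.2}], squeeze=40)

```text
schema error: expected keys xyz, twist, jaw
```

servo_tool(targets=[{"xyz": [0, 0, 0], "jaw": 0.1}, {"xyz": [0, 0, 0], "jaw": 0.1}, {"xyz": [0, 0, 0], "jaw": 0.1}, {"xyz": [0, 0, 0], "jaw": 0.1}, {"xyz": [0, 0, 0], "jaw": 0.1}])

```text
schema error: expected keys xyz, twist, jaw
```

```bash
python3 go.py .615 -.004 .10 110.3 .615 -.004 .012 110.3
```

```text
clk 2.15 tcp [ 0.4732 -0.3476  0.1313] yaw 63.08 tilt z [ 0.e+00 -1.e-04 -1.e+00] F [-0.4  0.4 -0.4] gap 0.0855 j6 -0.3
xyz [ 0.3706 -0.0291  0.0313] twist [ 0.000e+00  1.000e-04 -8.241e-01]
xyz [ 0.3706 -0.0291  0.1193] twist [ 0.000e+00  1.000e-04 -8.241e-01]
```

servo_tool(targets=[{"xyz": [0, 0, 0.02], "twist": [0, 0, -0.01], "jaw": 1}, {"xyz": [0, 0, 0.04], "twist": [0, 0, -0.01], "jaw": 1}, {"xyz": [0, 0, 0.06], "twist": [0, 0, -0.01], "jaw": 1}, {"xyz": [0, 0, 0.08], "twist": [0, 0, -0.01], "jaw": 1}, {"xyz": [0, 0, 0.1], "twist": [0, 0, -0.01], "jaw": 1}, {"xyz": [0, 0, 0.115], "twist": [0, 0, -0.01], "jaw": 1}, {"xyz": [0, 0, 0.122], "twist": [0, 0, -0.01], "jaw": 1}, {"xyz": [0, 0, 0.122], "twist": [0, 0, -0.01], "jaw": 0.6}, {"xyz": [0, 0, 0.122], "twist": [0, 0, -0.01], "jaw": 0.45}, {"xyz": [0, 0, 0.122], "twist": [0, 0, -0.01], "jaw": 0.35}, {"xyz": [0, 0, 0.122], "twist": [0, 0, -0.01], "jaw": 0.25}, {"xyz": [0, 0, 0.122], "twist": [0, 0, -0.01], "jaw": 0.2}], squeeze=40)

```text
clock: 3.15
tcp_pos: [0.4739, -0.3484, 0.0107]
orientation: [0.001, 0.849, 0.528, 0.0]
wrist_force: [0.2, -0.7, -0.2]
finger_gap: 0.0275
```

servo_tool(targets=[{"xyz": [0, 0, 0], "twist": [0, 0, 0], "jaw": 0.1}, {"xyz": [0, 0, 0], "twist": [0, 0, 0], "jaw": 0.1}, {"xyz": [0, 0, 0], "twist": [0, 0, 0], "jaw": 0.1}, {"xyz": [0, 0, 0], "twist": [0, 0, 0], "jaw": 0.1}, {"xyz": [0, 0, 0], "twist": [0, 0, 0], "jaw": 0.1}])

```text
clock: 3.57
tcp_pos: [0.474, -0.3484, 0.0106]
orientation: [0.001, 0.849, 0.528, 0.0]
wrist_force: [-0.7, -0.4, 6.1]
finger_gap: 0.0276
```

```bash
python3 go.py .615 -.004 .08 110.3 .615 -.004 .012 110.3
```

```text
clk 3.57 tcp [ 0.474  -0.3484  0.0106] yaw 63.71 tilt z [ 0.0019 -0.0018 -1.    ] F [-0.7 -0.4  6.1] gap 0.0276 j6 -0.31
xyz [ 0.3712 -0.026  -0.0697] twist [ 0.002   0.0018 -0.8132]
xyz [ 0.3713 -0.0261 -0.0017] twist [ 0.002   0.0018 -0.8132]
```

servo_tool(targets=[{"xyz": [0, 0, -0.01], "twist": [0, 0, 0], "jaw": 0.1}, {"xyz": [0, 0, -0.025], "twist": [0, 0, 0], "jaw": 0.1}, {"xyz": [0, 0, -0.045], "twist": [0, 0, 0], "jaw": 0.1}, {"xyz": [0, 0, -0.065], "twist": [0, 0, 0], "jaw": 0.1}, {"xyz": [0.01, 0, -0.075], "twist": [0, 0, -0.05], "jaw": 0.1}, {"xyz": [0.035, -0.001, -0.075], "twist": [0, 0, -0.1], "jaw": 0.1}, {"xyz": [0.065, -0.003, -0.075], "twist": [0, 0, -0.18], "jaw": 0.1}, {"xyz": [0.095, -0.005, -0.075], "twist": [0, 0, -0.26], "jaw": 0.1}, {"xyz": [0.125, -0.007, -0.075], "twist": [0, 0, -0.34], "jaw": 0.1}, {"xyz": [0.155, -0.01, -0.075], "twist": [0, 0, -0.42], "jaw": 0.1}, {"xyz": [0.185, -0.013, -0.075], "twist": [0, 0, -0.5], "jaw": 0.1}, {"xyz": [0.215, -0.015, -0.075], "twist": [0, 0, -0.58], "jaw": 0.1}])

```text
clock: 4.57
tcp_pos: [0.5547, -0.1465, 0.0846]
orientation: [-0.0, 0.662, 0.75, -0.0]
wrist_force: [0.0, -0.2, -1.1]
finger_gap: 0.0274
```

```bash
python3 go.py .615 -.004 .08 110.3
```

```text
clk 4.57 tcp [ 0.5547 -0.1465  0.0846] yaw 97.17 tilt z [-7.e-04  3.e-04 -1.e+00] F [ 0.  -0.2 -1.1] gap 0.0274 j6 -0.52
xyz [0.1339 0.0776 0.0046] twist [-0.0006 -0.0004 -0.2292]
```

servo_tool(targets=[{"xyz": [0.025, 0.015, 0], "twist": [0, 0, -0.05], "jaw": 0.1}, {"xyz": [0.05, 0.03, 0], "twist": [0, 0, -0.1], "jaw": 0.1}, {"xyz": [0.075, 0.045, 0], "twist": [0, 0, -0.15], "jaw": 0.1}, {"xyz": [0.1, 0.06, 0], "twist": [0, 0, -0.2], "jaw": 0.1}, {"xyz": [0.12, 0.07, 0], "twist": [0, 0, -0.23], "jaw": 0.1}, {"xyz": [0.13, 0.076, 0], "twist": [0, 0, -0.23], "jaw": 0.1}, {"xyz": [0.134, 0.078, 0], "twist": [0, 0, -0.23], "jaw": 0.1}, {"xyz": [0.134, 0.078, 0.015], "twist": [0, 0, -0.23], "jaw": 0.1}, {"xyz": [0.134, 0.078, 0.03], "twist": [0, 0, -0.23], "jaw": 0.1}, {"xyz": [0.134, 0.078, 0.045], "twist": [0, 0, -0.23], "jaw": 0.1}, {"xyz": [0.134, 0.078, 0.055], "twist": [0, 0, -0.23], "jaw": 0.1}, {"xyz": [0.134, 0.078, 0.055], "twist": [0, 0, -0.23], "jaw": 0.1}])

```text
clock: 5.57
tcp_pos: [0.6138, -0.0066, 0.0268]
orientation: [-0.002, 0.573, 0.819, -0.001]
wrist_force: [-1.5, -0.0, -0.9]
finger_gap: 0.0277
```

```bash
python3 go.py .615 -.004 .014 110.3
python3 - <<'E'
from h import *
c=shot('wrist','w2'); shot('scene','s2')
E
```

```text
clk 5.57 tcp [ 0.6138 -0.0066  0.0268] yaw 110.01 tilt z [-4.9e-03  2.0e-04 -1.0e+00] F [-1.5 -0.  -0.9] gap 0.0277 j6 -0.49
xyz [0.002  0.0021 0.0128] twist [-0.0045 -0.0019 -0.005 ]
```

View pics/w2.png

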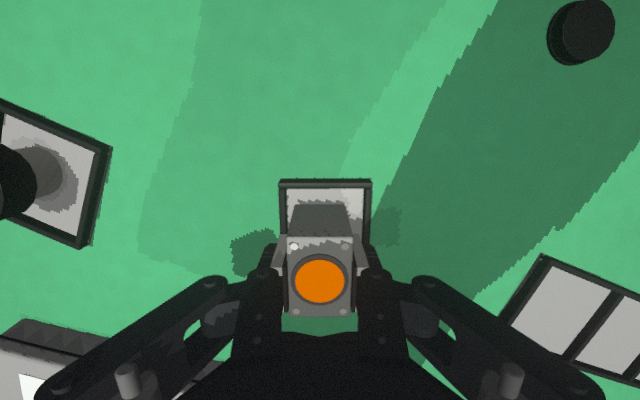

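The wrist view shows the cube in the fingers at (320,280), square to the box rim (279–371 at row 183). Lowering with small steps.

servo_tool(targets=[{"xyz": [0.001, 0.002, 0.003], "twist": [0, 0, 0], "jaw": 0.1}, {"xyz": [0.002, 0.002, 0.006], "twist": [0, 0, 0], "jaw": 0.1}, {"xyz": [0.002, 0.002, 0.009], "twist": [0, 0, 0], "jaw": 0.1}, {"xyz": [0.002, 0.002, 0.011], "twist": [0, 0, 0], "jaw": 0.1}, {"xyz": [0.002, 0.002, 0.012], "twist": [0, 0, 0], "jaw": 0.1}, {"xyz": [0.002, 0.002, 0.012], "twist": [0, 0, 0], "jaw": 0.1}])

```text
clock: 6.17
tcp_pos: [0.6171, -0.0031, 0.017]
orientation: [-0.0, 0.573, 0.82, -0.0]
wrist_force: [-0.6, 0.8, -1.3]
finger_gap: 0.0276
```

```bash
python3 go.py .615 -.004 .0136 110.3
```

```text
clk 6.17 tcp [ 0.6171 -0.0031  0.017 ] yaw 110.13 tilt z [-4.e-04 -1.e-04 -1.e+00] F [-0.6  0.8 -1.3] gap 0.0276 j6 -0.49
xyz [-0.0001 -0.0023  0.0034] twist [-0.0004 -0.0001 -0.003 ]
```

servo_tool(targets=[{"xyz": [0, -0.001, 0.001], "twist": [0, 0, 0], "jaw": 0.1}, {"xyz": [0, -0.002, 0.002], "twist": [0, 0, 0], "jaw": 0.1}, {"xyz": [0, -0.002, 0.003], "twist": [0, 0, 0], "jaw": 0.1}, {"xyz": [0, -0.002, 0.004], "twist": [0, 0, 0], "jaw": 0.1}, {"xyz": [0, -0.002, 0.004], "twist": [0, 0, 0], "jaw": 0.1}])

```text
clock: 6.58
tcp_pos: [0.6154, -0.0039, 0.0137]
orientation: [0.0, 0.573, 0.82, -0.0]
wrist_force: [-0.4, 0.0, 1.9]
finger_gap: 0.0274
```

```bash
python3 go.py
```

```text
clk 6.58 tcp [ 0.6154 -0.0039  0.0137] yaw 110.12 tilt z [ 0.e+00 -2.e-04 -1.e+00] F [-0.4  0.   1.9] gap 0.0274 j6 -0.49
```

Contact made. Release and rise.

servo_tool(targets=[{"xyz": [0, 0, 0], "twist": [0, 0, 0], "jaw": 0.38}, {"xyz": [0, 0, 0], "twist": [0, 0, 0], "jaw": 0.45}, {"xyz": [0, 0, 0], "twist": [0, 0, 0], "jaw": 0.6}, {"xyz": [0, 0, 0], "twist": [0, 0, 0], "jaw": 0.75}, {"xyz": [0, 0, 0], "twist": [0, 0, 0], "jaw": 0.85}, {"xyz": [0, 0, -0.01], "twist": [0, 0, 0], "jaw": 0.85}, {"xyz": [0, 0, -0.03], "twist": [0, 0, 0], "jaw": 0.85}, {"xyz": [0, 0, -0.06], "twist": [0, 0, 0], "jaw": 1}, {"xyz": [0, 0, -0.09], "twist": [0, 0, 0], "jaw": 1}, {"xyz": [0, 0, -0.12], "twist": [0, 0, 0], "jaw": 1}, {"xyz": [0, 0, -0.12], "twist": [0, 0, 0], "jaw": 1}])

```text
clock: 7.5
tcp_pos: [0.6193, -0.0043, 0.1411]
orientation: [0.005, 0.573, 0.82, 0.003]
wrist_force: [1.1, -0.1, 0.3]
finger_gap: 0.0857
```

```bash
cat > chk.py <<'E'
import sys; from h import *
# chk.py cam x y zlo zhi [r]: rect of the depth points there
n=sys.argv[1]; x,y,a,b=map(float,sys.argv[2:6]); r=float(sys.argv[6]) if len(sys.argv)>6 else .035
P=cloud(shot(n)); m=(P[...,2]>a)&(P[...,2]<b)&(np.hypot(P[...,0]-x,P[...,1]-y)<r)
p=P[m]; print(n,m.sum(),'rect',cv2.minAreaRect((p[:,:2]*1000).astype(np.float32)),'zmax',np.percentile(p[:,2],98).round(4))
E
python3 chk.py scene .615 -.004 .04 .06; python3 chk.py wrist .615 -.004 .04 .06; python3 go.py .477 -.160 .134 180
```

```text
scene 236 rect ((614.2838745117188, -6.08984375), (41.73685836791992, 28.1624813079834), 20.77785301208496) zmax 0.0491
wrist 1592 rect ((612.7709350585938, -4.770059585571289), (40.30585861206055, 28.034454345703125), 20.213342666625977) zmax 0.0499
clk 7.6 tcp [ 0.6169 -0.0041  0.1357] yaw 110.13 tilt z [ 4.4e-03 -7.0e-04 -1.0e+00] F [-1.4  0.2 -0.7] gap 0.0855 j6 -0.49
xyz [-0.0983 -0.185   0.0012] twist [ 0.0021  0.0043 -1.2195]
```

The cube is in place: centre about 2 mm off and yaw 20.5 against 20.3. Next is the long objective.

servo_tool(targets=[{"xyz": [-0.01, -0.018, 0], "twist": [0, 0, -0.11], "jaw": 1}, {"xyz": [-0.02, -0.036, 0], "twist": [0, 0, -0.22], "jaw": 1}, {"xyz": [-0.03, -0.054, 0], "twist": [0, 0, -0.33], "jaw": 1}, {"xyz": [-0.04, -0.072, 0], "twist": [0, 0, -0.44], "jaw": 1}, {"xyz": [-0.05, -0.09, 0], "twist": [0, 0, -0.55], "jaw": 1}, {"xyz": [-0.06, -0.108, 0], "twist": [0, 0, -0.66], "jaw": 1}, {"xyz": [-0.07, -0.126, 0], "twist": [0, 0, -0.77], "jaw": 1}, {"xyz": [-0.08, -0.144, 0], "twist": [0, 0, -0.88], "jaw": 1}, {"xyz": [-0.09, -0.165, 0], "twist": [0, 0, -1.0], "jaw": 1}, {"xyz": [-0.098, -0.185, 0], "twist": [0, 0, -1.12], "jaw": 1}, {"xyz": [-0.098, -0.185, 0], "twist": [0, 0, -1.22], "jaw": 1}, {"xyz": [-0.098, -0.185, 0], "twist": [0, 0, -1.22], "jaw": 1}])

```text
clock: 8.6
tcp_pos: [0.4737, -0.1598, 0.1321]
orientation: [-0.001, -0.0, 1.0, 0.001]
wrist_force: [0.1, -0.1, 0.9]
finger_gap: 0.0858
```

```bash
python3 chk.py wrist .477 -.160 .02 .07; python3 go.py .477 -.160 .010 180
```

```text
wrist 1058 rect ((473.645751953125, -161.41497802734375), (26.880504608154297, 29.38091468811035), 79.57241821289062) zmax 0.0616
clk 8.65 tcp [ 0.4744 -0.1595  0.1323] yaw 179.84 tilt z [-0.0018  0.001  -1.    ] F [-0.7  0.6 -0.2] gap 0.0854 j6 -2.05
xyz [-0.0028 -0.0006  0.1223] twist [ 0.001  -0.0018 -0.0028]
```

servo_tool(targets=[{"xyz": [-0.001, -0.001, 0.02], "twist": [0, 0, 0], "jaw": 1}, {"xyz": [-0.002, -0.001, 0.04], "twist": [0, 0, 0], "jaw": 1}, {"xyz": [-0.002, -0.001, 0.06], "twist": [0, 0, 0], "jaw": 1}, {"xyz": [-0.002, -0.001, 0.08], "twist": [0, 0, 0], "jaw": 1}, {"xyz": [-0.002, -0.001, 0.1], "twist": [0, 0, 0], "jaw": 1}, {"xyz": [-0.002, -0.001, 0.115], "twist": [0, 0, 0], "jaw": 1}, {"xyz": [-0.002, -0.001, 0.122], "twist": [0, 0, 0], "jaw": 1}, {"xyz": [-0.002, -0.001, 0.122], "twist": [0, 0, 0], "jaw": 0.65}, {"xyz": [-0.002, -0.001, 0.122], "twist": [0, 0, 0], "jaw": 0.5}, {"xyz": [-0.002, -0.001, 0.122], "twist": [0, 0, 0], "jaw": 0.42}, {"xyz": [-0.002, -0.001, 0.122], "twist": [0, 0, 0], "jaw": 0.36}, {"xyz": [-0.002, -0.001, 0.122], "twist": [0, 0, 0], "jaw": 0.3}])

```text
clock: 9.65
tcp_pos: [0.4778, -0.1609, 0.0124]
orientation: [0.0, -0.0, 1.0, -0.001]
wrist_force: [-2.1, 1.1, 4.8]
finger_gap: 0.0289
```

servo_tool(targets=[{"xyz": [0, 0, 0], "twist": [0, 0, 0], "jaw": 0.2}, {"xyz": [0, 0, 0], "twist": [0, 0, 0], "jaw": 0.15}, {"xyz": [0, 0, 0], "twist": [0, 0, 0], "jaw": 0.15}, {"xyz": [0, 0, 0], "twist": [0, 0, 0], "jaw": 0.15}, {"xyz": [0, 0, 0], "twist": [0, 0, 0], "jaw": 0.15}])

```text
clock: 10.07
tcp_pos: [0.4779, -0.1609, 0.0124]
orientation: [0.001, -0.0, 1.0, -0.0]
wrist_force: [-1.2, 0.1, 6.6]
finger_gap: 0.0288
```

```bash
python3 go.py .617 .237 .1 177.7
```

```text
clk 10.07 tcp [ 0.4779 -0.1609  0.0124] yaw -180.0 tilt z [ 1.3e-03 -9.0e-04 -1.0e+00] F [-1.2  0.1  6.6] gap 0.0288 j6 -2.05
xyz [-0.1393  0.3978 -0.0878] twist [-0.0009  0.0013  0.0402]
```

servo_tool(targets=[{"xyz": [0, 0, -0.01], "twist": [0, 0, 0], "jaw": 0.15}, {"xyz": [0, 0, -0.025], "twist": [0, 0, 0], "jaw": 0.15}, {"xyz": [0, 0, -0.045], "twist": [0, 0, 0], "jaw": 0.15}, {"xyz": [0, 0, -0.065], "twist": [0, 0, 0], "jaw": 0.15}, {"xyz": [-0.003, 0.01, -0.075], "twist": [0, 0, 0], "jaw": 0.15}, {"xyz": [-0.01, 0.03, -0.075], "twist": [0, 0, 0], "jaw": 0.15}, {"xyz": [-0.02, 0.058, -0.075], "twist": [0, 0, 0.01], "jaw": 0.15}, {"xyz": [-0.03, 0.086, -0.075], "twist": [0, 0, 0.01], "jaw": 0.15}, {"xyz": [-0.04, 0.114, -0.075], "twist": [0, 0, 0.02], "jaw": 0.15}, {"xyz": [-0.05, 0.142, -0.075], "twist": [0, 0, 0.02], "jaw": 0.15}, {"xyz": [-0.06, 0.17, -0.075], "twist": [0, 0, 0.03], "jaw": 0.15}, {"xyz": [-0.07, 0.2, -0.075], "twist": [0, 0, 0.04], "jaw": 0.15}])

```text
clock: 11.07
tcp_pos: [0.5475, 0.0415, 0.0864]
orientation: [0.0, 0.02, 1.0, 0.0]
wrist_force: [0.4, -0.2, -1.7]
finger_gap: 0.0292
```

servo_tool(targets=[{"xyz": [-0.01, 0.03, 0], "twist": [0, 0, 0], "jaw": 0.15}, {"xyz": [-0.02, 0.06, 0], "twist": [0, 0, 0], "jaw": 0.15}, {"xyz": [-0.03, 0.09, 0], "twist": [0, 0, 0], "jaw": 0.15}, {"xyz": [-0.04, 0.12, 0], "twist": [0, 0, 0], "jaw": 0.15}, {"xyz": [-0.05, 0.15, 0], "twist": [0, 0, 0], "jaw": 0.15}, {"xyz": [-0.058, 0.17, 0], "twist": [0, 0, 0], "jaw": 0.15}, {"xyz": [-0.062, 0.185, 0], "twist": [0, 0, 0], "jaw": 0.15}, {"xyz": [-0.064, 0.195, 0], "twist": [0, 0, 0], "jaw": 0.15}, {"xyz": [-0.064, 0.198, 0], "twist": [0, 0, 0], "jaw": 0.15}, {"xyz": [-0.064, 0.198, 0], "twist": [0, 0, 0], "jaw": 0.15}])

```text
clock: 11.9
tcp_pos: [0.6185, 0.2356, 0.0859]
orientation: [-0.0, 0.019, 1.0, -0.0]
wrist_force: [0.1, -0.8, -1.4]
finger_gap: 0.0289
```

```bash
python3 go.py .617 .237 .0157 177.7
```

```text
clk 11.9 tcp [0.6185 0.2356 0.0859] yaw 177.8 tilt z [-8.e-04 -3.e-04 -1.e+00] F [ 0.1 -0.8 -1.4] gap 0.0289 j6 -1.29
xyz [0.0015 0.0014 0.0702] twist [-0.0003 -0.0008  0.0018]
```

servo_tool(targets=[{"xyz": [0.001, 0.001, 0.015], "twist": [0, 0, 0], "jaw": 0.15}, {"xyz": [0.001, 0.001, 0.03], "twist": [0, 0, 0], "jaw": 0.15}, {"xyz": [0.001, 0.001, 0.045], "twist": [0, 0, 0], "jaw": 0.15}, {"xyz": [0.001, 0.001, 0.055], "twist": [0, 0, 0], "jaw": 0.15}, {"xyz": [0.001, 0.001, 0.061], "twist": [0, 0, 0], "jaw": 0.15}, {"xyz": [0.001, 0.001, 0.064], "twist": [0, 0, 0], "jaw": 0.15}, {"xyz": [0.001, 0.001, 0.066], "twist": [0, 0, 0], "jaw": 0.15}, {"xyz": [0.001, 0.001, 0.067], "twist": [0, 0, 0], "jaw": 0.15}, {"xyz": [0.001, 0.001, 0.068], "twist": [0, 0, 0], "jaw": 0.15}, {"xyz": [0.001, 0.001, 0.069], "twist": [0, 0, 0], "jaw": 0.15}, {"xyz": [0.001, 0.001, 0.07], "twist": [0, 0, 0], "jaw": 0.15}, {"xyz": [0.001, 0.001, 0.07], "twist": [0, 0, 0], "jaw": 0.15}])

```text
clock: 12.9
tcp_pos: [0.6183, 0.2359, 0.0164]
orientation: [0.0, 0.02, 1.0, 0.0]
wrist_force: [-0.6, 0.6, -1.9]
finger_gap: 0.0287
```

```bash
python3 go.py
```

```text
clk 12.9 tcp [0.6183 0.2359 0.0164] yaw 177.74 tilt z [ 3.e-04 -0.e+00 -1.e+00] F [-0.6  0.6 -1.9] gap 0.0287 j6 -1.29
```

Not quite down yet. Lower 1.5 mm more, then release and rise.

servo_tool(targets=[{"xyz": [0, 0, 0.0005], "twist": [0, 0, 0], "jaw": 0.15}, {"xyz": [0, 0, 0.001], "twist": [0, 0, 0], "jaw": 0.15}, {"xyz": [0, 0, 0.0015], "twist": [0, 0, 0], "jaw": 0.15}, {"xyz": [0, 0, 0.0015], "twist": [0, 0, 0], "jaw": 0.15}, {"xyz": [0, 0, 0.0015], "twist": [0, 0, 0], "jaw": 0.15}])

```text
clock: 13.32
tcp_pos: [0.6184, 0.2359, 0.0155]
orientation: [0.0, 0.02, 1.0, 0.0]
wrist_force: [-2.1, -0.2, 5.5]
finger_gap: 0.029
```

servo_tool(targets=[{"xyz": [0, 0, 0], "twist": [0, 0, 0], "jaw": 0.38}, {"xyz": [0, 0, 0], "twist": [0, 0, 0], "jaw": 0.45}, {"xyz": [0, 0, 0], "twist": [0, 0, 0], "jaw": 0.6}, {"xyz": [0, 0, 0], "twist": [0, 0, 0], "jaw": 0.75}, {"xyz": [0, 0, 0], "twist": [0, 0, 0], "jaw": 0.85}, {"xyz": [0, 0, -0.01], "twist": [0, 0, 0], "jaw": 0.85}, {"xyz": [0, 0, -0.03], "twist": [0, 0, 0], "jaw": 0.85}, {"xyz": [0, 0, -0.06], "twist": [0, 0, 0], "jaw": 1}, {"xyz": [0, 0, -0.09], "twist": [0, 0, 0], "jaw": 1}, {"xyz": [0, 0, -0.115], "twist": [0, 0, 0], "jaw": 1}, {"xyz": [0, 0, -0.115], "twist": [0, 0, 0], "jaw": 1}])

```text
clock: 14.23
tcp_pos: [0.6217, 0.2367, 0.1372]
orientation: [0.005, 0.02, 1.0, 0.001]
wrist_force: [0.9, 0.0, 0.5]
finger_gap: 0.0851
```

```bash
python3 chk.py scene .617 .237 .025 .07; python3 go.py .4375 -.02 .13 180
```

```text
scene 286 rect ((623.9853515625, 234.8275146484375), (29.291704177856445, 21.861051559448242), 80.2074203491211) zmax 0.0624
clk 14.28 tcp [0.6208 0.2365 0.1346] yaw 177.73 tilt z [ 0.0077  0.0018 -1.    ] F [ 0.3  0.6 -0.5] gap 0.0853 j6 -1.29
xyz [ 0.173  -0.2635  0.0027] twist [ 0.002   0.0077 -0.0396]
```

servo_tool(targets=[{"xyz": [0.014, -0.022, 0], "twist": [0, 0, -0.01], "jaw": 1}, {"xyz": [0.028, -0.044, 0], "twist": [0, 0, -0.02], "jaw": 1}, {"xyz": [0.044, -0.07, 0], "twist": [0, 0, -0.03], "jaw": 1}, {"xyz": [0.062, -0.098, 0], "twist": [0, 0, -0.04], "jaw": 1}, {"xyz": [0.08, -0.126, 0], "twist": [0, 0, -0.04], "jaw": 1}, {"xyz": [0.098, -0.154, 0], "twist": [0, 0, -0.04], "jaw": 1}, {"xyz": [0.116, -0.182, 0], "twist": [0, 0, -0.04], "jaw": 1}, {"xyz": [0.134, -0.21, 0], "twist": [0, 0, -0.04], "jaw": 1}, {"xyz": [0.15, -0.235, 0], "twist": [0, 0, -0.04], "jaw": 1}, {"xyz": [0.163, -0.255, 0], "twist": [0, 0, -0.04], "jaw": 1}, {"xyz": [0.17, -0.263, 0], "twist": [0, 0, -0.04], "jaw": 1}, {"xyz": [0.17, -0.263, 0], "twist": [0, 0, -0.04], "jaw": 1}])

```text
clock: 15.28
tcp_pos: [0.4361, -0.0213, 0.1294]
orientation: [-0.001, 0.001, 1.0, 0.0]
wrist_force: [-0.4, -0.2, -0.3]
finger_gap: 0.0852
```

```bash
python3 chk.py wrist .4375 -.02 .02 .07; python3 go.py .4375 -.020 .008 180
```

```text
wrist 1002 rect ((433.2826843261719, -20.228858947753906), (28.61494255065918, 28.886938095092773), 0.42003217339515686) zmax 0.0459
clk 15.33 tcp [ 0.4374 -0.0206  0.1296] yaw 179.9 tilt z [-2.e-04  4.e-04 -1.e+00] F [-0.4 -0.2  0.3] gap 0.0855 j6 -1.8
xyz [-1.000e-04  5.000e-04  1.216e-01] twist [ 0.0004 -0.0002 -0.0017]
```

servo_tool(targets=[{"xyz": [0, 0, 0.02], "twist": [0, 0, 0], "jaw": 1}, {"xyz": [0, 0, 0.04], "twist": [0, 0, 0], "jaw": 1}, {"xyz": [0, 0, 0.06], "twist": [0, 0, 0], "jaw": 1}, {"xyz": [0, 0, 0.08], "twist": [0, 0, 0], "jaw": 1}, {"xyz": [0, 0, 0.1], "twist": [0, 0, 0], "jaw": 1}, {"xyz": [0, 0, 0.115], "twist": [0, 0, 0], "jaw": 1}, {"xyz": [0, 0, 0.121], "twist": [0, 0, 0], "jaw": 1}, {"xyz": [0, 0, 0.121], "twist": [0, 0, 0], "jaw": 0.65}, {"xyz": [0, 0, 0.121], "twist": [0, 0, 0], "jaw": 0.5}, {"xyz": [0, 0, 0.121], "twist": [0, 0, 0], "jaw": 0.42}, {"xyz": [0, 0, 0.121], "twist": [0, 0, 0], "jaw": 0.36}, {"xyz": [0, 0, 0.121], "twist": [0, 0, 0], "jaw": 0.3}])

```text
clock: 16.33
tcp_pos: [0.4384, -0.0203, 0.0098]
orientation: [0.001, -0.0, 1.0, -0.0]
wrist_force: [-2.5, 0.4, 6.2]
finger_gap: 0.0291
```

servo_tool(targets=[{"xyz": [0, 0, 0], "twist": [0, 0, 0], "jaw": 0.2}, {"xyz": [0, 0, 0], "twist": [0, 0, 0], "jaw": 0.15}, {"xyz": [0, 0, 0], "twist": [0, 0, 0], "jaw": 0.15}, {"xyz": [0, 0, 0], "twist": [0, 0, 0], "jaw": 0.15}, {"xyz": [0, 0, 0], "twist": [0, 0, 0], "jaw": 0.15}])

```text
clock: 16.75
tcp_pos: [0.4383, -0.0203, 0.0098]
orientation: [0.001, -0.0, 1.0, -0.0]
wrist_force: [-2.1, 0.8, 6.5]
finger_gap: 0.0289
```

```bash
python3 go.py .6145 .171 .085 177.7
```

```text
clk 16.75 tcp [ 0.4383 -0.0203  0.0098] yaw -179.98 tilt z [ 1.3e-03 -2.0e-04 -1.0e+00] F [-2.1  0.8  6.5] gap 0.0289 j6 -1.8
xyz [-0.1763  0.1912 -0.075 ] twist [-0.0001  0.0013  0.0404]
```

servo_tool(targets=[{"xyz": [0, 0, -0.01], "twist": [0, 0, 0], "jaw": 0.15}, {"xyz": [0, 0, -0.025], "twist": [0, 0, 0], "jaw": 0.15}, {"xyz": [0, 0, -0.045], "twist": [0, 0, 0], "jaw": 0.15}, {"xyz": [0, 0, -0.065], "twist": [0, 0, 0], "jaw": 0.15}, {"xyz": [-0.005, 0.006, -0.075], "twist": [0, 0, 0], "jaw": 0.15}, {"xyz": [-0.02, 0.022, -0.075], "twist": [0, 0, 0.01], "jaw": 0.15}, {"xyz": [-0.037, 0.04, -0.075], "twist": [0, 0, 0.02], "jaw": 0.15}, {"xyz": [-0.055, 0.06, -0.075], "twist": [0, 0, 0.03], "jaw": 0.15}, {"xyz": [-0.074, 0.08, -0.075], "twist": [0, 0, 0.04], "jaw": 0.15}, {"xyz": [-0.092, 0.1, -0.075], "twist": [0, 0, 0.04], "jaw": 0.15}, {"xyz": [-0.11, 0.12, -0.075], "twist": [0, 0, 0.04], "jaw": 0.15}, {"xyz": [-0.129, 0.14, -0.075], "twist": [0, 0, 0.04], "jaw": 0.15}])

```text
clock: 17.75
tcp_pos: [0.5676, 0.1209, 0.0841]
orientation: [0.0, 0.02, 1.0, -0.0]
wrist_force: [0.3, -0.8, -1.9]
finger_gap: 0.0285
```

servo_tool(targets=[{"xyz": [-0.016, 0.018, 0], "twist": [0, 0, 0], "jaw": 0.15}, {"xyz": [-0.03, 0.032, 0], "twist": [0, 0, 0], "jaw": 0.15}, {"xyz": [-0.04, 0.043, 0], "twist": [0, 0, 0], "jaw": 0.15}, {"xyz": [-0.045, 0.049, 0], "twist": [0, 0, 0], "jaw": 0.15}, {"xyz": [-0.046, 0.05, 0], "twist": [0, 0, 0], "jaw": 0.15}, {"xyz": [-0.046, 0.05, 0], "twist": [0, 0, 0], "jaw": 0.15}])

```text
clock: 18.25
tcp_pos: [0.6145, 0.1679, 0.0836]
orientation: [-0.0, 0.02, 1.0, -0.0]
wrist_force: [0.4, -1.3, -1.6]
finger_gap: 0.0285
```

```bash
python3 go.py .6145 .171 .0130 177.7
```

```text
clk 18.25 tcp [0.6145 0.1679 0.0836] yaw 177.75 tilt z [-6.e-04 -4.e-04 -1.e+00] F [ 0.4 -1.3 -1.6] gap 0.0285 j6 -1.39
xyz [0.0001 0.0031 0.0706] twist [-0.0004 -0.0005  0.0008]
```

servo_tool(targets=[{"xyz": [0, 0.002, 0.015], "twist": [0, 0, 0], "jaw": 0.15}, {"xyz": [0, 0.003, 0.03], "twist": [0, 0, 0], "jaw": 0.15}, {"xyz": [0, 0.003, 0.045], "twist": [0, 0, 0], "jaw": 0.15}, {"xyz": [0, 0.003, 0.056], "twist": [0, 0, 0], "jaw": 0.15}, {"xyz": [0, 0.003, 0.062], "twist": [0, 0, 0], "jaw": 0.15}, {"xyz": [0, 0.003, 0.065], "twist": [0, 0, 0], "jaw": 0.15}, {"xyz": [0, 0.003, 0.067], "twist": [0, 0, 0], "jaw": 0.15}, {"xyz": [0, 0.003, 0.068], "twist": [0, 0, 0], "jaw": 0.15}, {"xyz": [0, 0.003, 0.069], "twist": [0, 0, 0], "jaw": 0.15}, {"xyz": [0, 0.003, 0.07], "twist": [0, 0, 0], "jaw": 0.15}, {"xyz": [0, 0.003, 0.071], "twist": [0, 0, 0], "jaw": 0.15}, {"xyz": [0, 0.003, 0.071], "twist": [0, 0, 0], "jaw": 0.15}])

```text
clock: 19.25
tcp_pos: [0.6151, 0.171, 0.0129]
orientation: [0.0, 0.02, 1.0, -0.0]
wrist_force: [0.4, 0.1, -1.2]
finger_gap: 0.0285
```

```bash
python3 go.py
```

```text
clk 19.25 tcp [0.6151 0.171  0.0129] yaw 177.74 tilt z [ 3.e-04 -1.e-04 -1.e+00] F [ 0.4  0.1 -1.2] gap 0.0285 j6 -1.39
```

servo_tool(targets=[{"xyz": [0, 0, 0.0005], "twist": [0, 0, 0], "jaw": 0.15}, {"xyz": [0, 0, 0.001], "twist": [0, 0, 0], "jaw": 0.15}, {"xyz": [0, 0, 0.001], "twist": [0, 0, 0], "jaw": 0.15}, {"xyz": [0, 0, 0.001], "twist": [0, 0, 0], "jaw": 0.15}])

```text
clock: 19.58
tcp_pos: [0.6151, 0.171, 0.0128]
orientation: [0.0, 0.02, 1.0, 0.0]
wrist_force: [-2.4, 0.1, 4.0]
finger_gap: 0.0286
```

servo_tool(targets=[{"xyz": [0, 0, 0], "twist": [0, 0, 0], "jaw": 0.38}, {"xyz": [0, 0, 0], "twist": [0, 0, 0], "jaw": 0.45}, {"xyz": [0, 0, 0], "twist": [0, 0, 0], "jaw": 0.6}, {"xyz": [0, 0, 0], "twist": [0, 0, 0], "jaw": 0.75}, {"xyz": [0, 0, 0], "twist": [0, 0, 0], "jaw": 0.85}, {"xyz": [0, 0, -0.01], "twist": [0, 0, 0], "jaw": 0.85}, {"xyz": [0, 0, -0.03], "twist": [0, 0, 0], "jaw": 0.85}, {"xyz": [0, 0, -0.06], "twist": [0, 0, 0], "jaw": 1}, {"xyz": [0, 0, -0.09], "twist": [0, 0, 0], "jaw": 1}, {"xyz": [0, 0, -0.125], "twist": [0, 0, 0], "jaw": 1}, {"xyz": [0, 0, -0.125], "twist": [0, 0, 0], "jaw": 1}])

```text
clock: 20.5
tcp_pos: [0.619, 0.1716, 0.1455]
orientation: [0.006, 0.02, 1.0, 0.001]
wrist_force: [1.4, 0.0, 1.1]
finger_gap: 0.0853
```

```bash
python3 chk.py scene .6145 .171 .025 .07; python3 go.py .444 .1545 .137 180
```

```text
scene 225 rect ((619.0521850585938, 172.4345245361328), (26.489730834960938, 30.118242263793945), 18.035993576049805) zmax 0.0478
clk 20.55 tcp [0.6181 0.1715 0.1425] yaw 177.74 tilt z [ 0.0094  0.0013 -1.    ] F [ 0.5 -0.2  0.1] gap 0.0855 j6 -1.39
xyz [ 0.1734 -0.0238  0.0038] twist [ 0.0015  0.0094 -0.0395]
```

servo_tool(targets=[{"xyz": [0.015, -0.002, 0], "twist": [0, 0, -0.01], "jaw": 1}, {"xyz": [0.035, -0.005, 0], "twist": [0, 0, -0.02], "jaw": 1}, {"xyz": [0.06, -0.008, 0], "twist": [0, 0, -0.03], "jaw": 1}, {"xyz": [0.085, -0.012, 0], "twist": [0, 0, -0.04], "jaw": 1}, {"xyz": [0.11, -0.015, 0], "twist": [0, 0, -0.04], "jaw": 1}, {"xyz": [0.135, -0.019, 0], "twist": [0, 0, -0.04], "jaw": 1}, {"xyz": [0.155, -0.021, 0], "twist": [0, 0, -0.04], "jaw": 1}, {"xyz": [0.166, -0.023, 0], "twist": [0, 0, -0.04], "jaw": 1}, {"xyz": [0.17, -0.023, 0], "twist": [0, 0, -0.04], "jaw": 1}, {"xyz": [0.17, -0.023, 0], "twist": [0, 0, -0.04], "jaw": 1}])

```text
clock: 21.38
tcp_pos: [0.4431, 0.1547, 0.1366]
orientation: [-0.0, -0.0, 1.0, -0.0]
wrist_force: [-0.2, -1.0, -0.3]
finger_gap: 0.0854
```

```bash
python3 chk.py wrist .444 .1545 .03 .07; python3 go.py .444 .1545 .012 180
```

```text
wrist 2039 rect ((442.0765686035156, 153.7255096435547), (40.46553421020508, 36.75666046142578), 9.867219924926758) zmax 0.0653
clk 21.43 tcp [0.4443 0.1547 0.1368] yaw -179.97 tilt z [ 5.e-04 -0.e+00 -1.e+00] F [-0.1  0.4  0.2] gap 0.0855 j6 -1.41
xyz [ 0.0004 -0.0002  0.1248] twist [-0.      0.0005  0.0005]
```

servo_tool(targets=[{"xyz": [0, 0, 0.02], "twist": [0, 0, 0], "jaw": 1}, {"xyz": [0, 0, 0.04], "twist": [0, 0, 0], "jaw": 1}, {"xyz": [0, 0, 0.06], "twist": [0, 0, 0], "jaw": 1}, {"xyz": [0, 0, 0.08], "twist": [0, 0, 0], "jaw": 1}, {"xyz": [0, 0, 0.1], "twist": [0, 0, 0], "jaw": 1}, {"xyz": [0, 0, 0.117], "twist": [0, 0, 0], "jaw": 1}, {"xyz": [0, 0, 0.125], "twist": [0, 0, 0], "jaw": 1}, {"xyz": [0, 0, 0.125], "twist": [0, 0, 0], "jaw": 0.7}, {"xyz": [0, 0, 0.125], "twist": [0, 0, 0], "jaw": 0.6}, {"xyz": [0, 0, 0.125], "twist": [0, 0, 0], "jaw": 0.52}, {"xyz": [0, 0, 0.125], "twist": [0, 0, 0], "jaw": 0.46}, {"xyz": [0, 0, 0.125], "twist": [0, 0, 0], "jaw": 0.4}])

```text
clock: 22.43
tcp_pos: [0.445, 0.1549, 0.0129]
orientation: [0.001, -0.0, 1.0, 0.0]
wrist_force: [-2.3, 0.4, 4.2]
finger_gap: 0.039
```

servo_tool(targets=[{"xyz": [0, 0, 0], "twist": [0, 0, 0], "jaw": 0.3}, {"xyz": [0, 0, 0], "twist": [0, 0, 0], "jaw": 0.25}, {"xyz": [0, 0, 0], "twist": [0, 0, 0], "jaw": 0.25}, {"xyz": [0, 0, 0], "twist": [0, 0, 0], "jaw": 0.25}, {"xyz": [0, 0, 0], "twist": [0, 0, 0], "jaw": 0.25}])

```text
clock: 22.85
tcp_pos: [0.445, 0.1549, 0.0129]
orientation: [0.001, -0.0, 1.0, 0.0]
wrist_force: [-1.5, 0.5, 6.4]
finger_gap: 0.0389
```

```bash
python3 go.py .632 -.245 .1 175.7 .627 -.31 .1 175.7
```

```text
clk 22.85 tcp [0.445  0.1549 0.0129] yaw -179.97 tilt z [ 2.2e-03  3.0e-04 -1.0e+00] F [-1.5  0.5  6.4] gap 0.0389 j6 -1.41
xyz [-0.187  -0.3999 -0.0868] twist [0.0004 0.0022 0.0755]
xyz [-0.1819 -0.4649 -0.0868] twist [0.0004 0.0022 0.0755]
```

servo_tool(targets=[{"xyz": [0, 0, -0.01], "twist": [0, 0, 0], "jaw": 0.25}, {"xyz": [0, 0, -0.025], "twist": [0, 0, 0], "jaw": 0.25}, {"xyz": [0, 0, -0.045], "twist": [0, 0, 0], "jaw": 0.25}, {"xyz": [0, 0, -0.067], "twist": [0, 0, 0], "jaw": 0.25}, {"xyz": [0, -0.006, -0.085], "twist": [0, 0, 0], "jaw": 0.25}, {"xyz": [-0.005, -0.02, -0.095], "twist": [0, 0, 0.01], "jaw": 0.25}, {"xyz": [-0.015, -0.042, -0.095], "twist": [0, 0, 0.02], "jaw": 0.25}, {"xyz": [-0.028, -0.068, -0.095], "twist": [0, 0, 0.03], "jaw": 0.25}, {"xyz": [-0.042, -0.096, -0.095], "twist": [0, 0, 0.04], "jaw": 0.25}, {"xyz": [-0.055, -0.124, -0.095], "twist": [0, 0, 0.05], "jaw": 0.25}, {"xyz": [-0.068, -0.152, -0.095], "twist": [0, 0, 0.06], "jaw": 0.25}, {"xyz": [-0.081, -0.18, -0.095], "twist": [0, 0, 0.075], "jaw": 0.25}])

```text
clock: 23.85
tcp_pos: [0.5257, -0.0267, 0.107]
orientation: [0.0, 0.038, 0.999, -0.0]
wrist_force: [-0.4, -0.4, -0.7]
finger_gap: 0.0392
```

```bash
python3 go.py .632 -.245 .107 175.7
```

```text
clk 23.85 tcp [ 0.5257 -0.0267  0.107 ] yaw 175.7 tilt z [ 7.e-04 -2.e-04 -1.e+00] F [-0.4 -0.4 -0.7] gap 0.0392 j6 -1.7
xyz [-1.223e-01 -2.097e-01  2.000e-04] twist [-0.0002  0.0007  0.    ]
```

servo_tool(targets=[{"xyz": [-0.016, -0.028, 0], "twist": [0, 0, 0], "jaw": 0.25}, {"xyz": [-0.032, -0.056, 0], "twist": [0, 0, 0], "jaw": 0.25}, {"xyz": [-0.048, -0.084, 0], "twist": [0, 0, 0], "jaw": 0.25}, {"xyz": [-0.064, -0.112, 0], "twist": [0, 0, 0], "jaw": 0.25}, {"xyz": [-0.08, -0.14, 0], "twist": [0, 0, 0], "jaw": 0.25}, {"xyz": [-0.096, -0.166, 0], "twist": [0, 0, 0], "jaw": 0.25}, {"xyz": [-0.108, -0.187, 0], "twist": [0, 0, 0], "jaw": 0.25}, {"xyz": [-0.116, -0.2, 0], "twist": [0, 0, 0], "jaw": 0.25}, {"xyz": [-0.12, -0.207, 0], "twist": [0, 0, 0], "jaw": 0.25}, {"xyz": [-0.122, -0.209, 0], "twist": [0, 0, 0], "jaw": 0.25}, {"xyz": [-0.122, -0.209, 0], "twist": [0, 0, 0], "jaw": 0.25}])

```text
clock: 24.77
tcp_pos: [0.6312, -0.2427, 0.1065]
orientation: [-0.0, 0.037, 0.999, 0.0]
wrist_force: [-1.2, -0.3, -1.6]
finger_gap: 0.039
```

```bash
python3 go.py .632 -.245 .016 175.7
```

```text
clk 24.77 tcp [ 0.6312 -0.2427  0.1065] yaw 175.71 tilt z [-5.e-04  4.e-04 -1.e+00] F [-1.2 -0.3 -1.6] gap 0.039 j6 -1.98
xyz [-0.001  -0.0022  0.0905] twist [ 0.0004 -0.0005  0.0001]
```

servo_tool(targets=[{"xyz": [-0.001, -0.002, 0.018], "twist": [0, 0, 0], "jaw": 0.25}, {"xyz": [-0.001, -0.002, 0.036], "twist": [0, 0, 0], "jaw": 0.25}, {"xyz": [-0.001, -0.002, 0.054], "twist": [0, 0, 0], "jaw": 0.25}, {"xyz": [-0.001, -0.002, 0.07], "twist": [0, 0, 0], "jaw": 0.25}, {"xyz": [-0.001, -0.002, 0.079], "twist": [0, 0, 0], "jaw": 0.25}, {"xyz": [-0.001, -0.002, 0.084], "twist": [0, 0, 0], "jaw": 0.25}, {"xyz": [-0.001, -0.002, 0.087], "twist": [0, 0, 0], "jaw": 0.25}, {"xyz": [-0.001, -0.002, 0.088], "twist": [0, 0, 0], "jaw": 0.25}, {"xyz": [-0.001, -0.002, 0.089], "twist": [0, 0, 0], "jaw": 0.25}, {"xyz": [-0.001, -0.002, 0.09], "twist": [0, 0, 0], "jaw": 0.25}, {"xyz": [-0.001, -0.002, 0.091], "twist": [0, 0, 0], "jaw": 0.25}, {"xyz": [-0.001, -0.002, 0.091], "twist": [0, 0, 0], "jaw": 0.25}])

```text
clock: 25.77
tcp_pos: [0.6324, -0.2451, 0.0162]
orientation: [0.0, 0.037, 0.999, -0.0]
wrist_force: [0.3, -0.1, -0.7]
finger_gap: 0.0392
```

```bash
python3 go.py
```

```text
clk 25.77 tcp [ 0.6324 -0.2451  0.0162] yaw 175.72 tilt z [ 7.e-04 -5.e-04 -1.e+00] F [ 0.3 -0.1 -0.7] gap 0.0392 j6 -1.98
```

servo_tool(targets=[{"xyz": [0, 0, 0.0005], "twist": [0, 0, 0], "jaw": 0.25}, {"xyz": [0, 0, 0.001], "twist": [0, 0, 0], "jaw": 0.25}, {"xyz": [0, 0, 0.001], "twist": [0, 0, 0], "jaw": 0.25}, {"xyz": [0, 0, 0.001], "twist": [0, 0, 0], "jaw": 0.25}])

```text
clock: 26.1
tcp_pos: [0.6324, -0.2451, 0.016]
orientation: [0.0, 0.037, 0.999, -0.0]
wrist_force: [-2.6, 0.1, 4.9]
finger_gap: 0.0391
```

servo_tool(targets=[{"xyz": [0, 0, 0], "twist": [0, 0, 0], "jaw": 0.5}, {"xyz": [0, 0, 0], "twist": [0, 0, 0], "jaw": 0.58}, {"xyz": [0, 0, 0], "twist": [0, 0, 0], "jaw": 0.7}, {"xyz": [0, 0, 0], "twist": [0, 0, 0], "jaw": 0.85}, {"xyz": [0, 0, 0], "twist": [0, 0, 0], "jaw": 1}, {"xyz": [0, 0, 0], "twist": [0, 0, 0], "jaw": 1}, {"xyz": [0, 0, -0.015], "twist": [0, 0, 0], "jaw": 1}, {"xyz": [0, 0, -0.04], "twist": [0, 0, 0], "jaw": 1}, {"xyz": [0, 0, -0.07], "twist": [0, 0, 0], "jaw": 1}, {"xyz": [0, 0, -0.1], "twist": [0, 0, 0], "jaw": 1}, {"xyz": [0, 0, -0.125], "twist": [0, 0, 0], "jaw": 1}, {"xyz": [0, 0, -0.125], "twist": [0, 0, 0], "jaw": 1}])

```text
clock: 27.1
tcp_pos: [0.6352, -0.2464, 0.1466]
orientation: [0.005, 0.037, 0.999, -0.002]
wrist_force: [1.0, -0.0, 0.6]
finger_gap: 0.0851
```

```bash
python3 chk.py scene .632 -.245 .03 .08 .03; python3 go.py .473 .338 .14 180
```

```text
scene 476 rect ((636.3687133789062, -242.43258666992188), (36.98937225341797, 37.34019470214844), 80.14637756347656) zmax 0.0669
clk 27.15 tcp [ 0.6343 -0.246   0.1438] yaw 175.73 tilt z [ 0.0064 -0.0035 -1.    ] F [ 0.   0.3 -1. ] gap 0.0854 j6 -1.98
xyz [0.2044 0.5703 0.0008] twist [-0.0033  0.0065 -0.0746]
```

servo_tool(targets=[{"xyz": [0.007, 0.02, 0], "twist": [0, 0, -0.01], "jaw": 1}, {"xyz": [0.018, 0.05, 0], "twist": [0, 0, -0.02], "jaw": 1}, {"xyz": [0.03, 0.085, 0], "twist": [0, 0, -0.03], "jaw": 1}, {"xyz": [0.042, 0.12, 0], "twist": [0, 0, -0.04], "jaw": 1}, {"xyz": [0.055, 0.155, 0], "twist": [0, 0, -0.05], "jaw": 1}, {"xyz": [0.067, 0.19, 0], "twist": [0, 0, -0.06], "jaw": 1}, {"xyz": [0.08, 0.225, 0], "twist": [0, 0, -0.07], "jaw": 1}, {"xyz": [0.092, 0.26, 0], "twist": [0, 0, -0.075], "jaw": 1}, {"xyz": [0.105, 0.295, 0], "twist": [0, 0, -0.075], "jaw": 1}, {"xyz": [0.117, 0.33, 0], "twist": [0, 0, -0.075], "jaw": 1}, {"xyz": [0.13, 0.365, 0], "twist": [0, 0, -0.075], "jaw": 1}, {"xyz": [0.142, 0.4, 0], "twist": [0, 0, -0.075], "jaw": 1}])

```text
clock: 28.15
tcp_pos: [0.5187, 0.1661, 0.1386]
orientation: [-0.001, -0.0, 1.0, -0.0]
wrist_force: [0.7, 0.6, -0.7]
finger_gap: 0.0853
```

```bash
python3 go.py .473 .338 .14 180
```

```text
clk 28.15 tcp [0.5187 0.1661 0.1386] yaw -179.99 tilt z [-1.8e-03 -3.0e-04 -1.0e+00] F [ 0.7  0.6 -0.7] gap 0.0853 j6 -1.41
xyz [ 0.0457  0.1719 -0.0014] twist [-0.0003 -0.0018  0.0002]
```

servo_tool(targets=[{"xyz": [0.009, 0.033, 0], "twist": [0, 0, 0], "jaw": 1}, {"xyz": [0.018, 0.065, 0], "twist": [0, 0, 0], "jaw": 1}, {"xyz": [0.027, 0.097, 0], "twist": [0, 0, 0], "jaw": 1}, {"xyz": [0.035, 0.127, 0], "twist": [0, 0, 0], "jaw": 1}, {"xyz": [0.042, 0.15, 0], "twist": [0, 0, 0], "jaw": 1}, {"xyz": [0.046, 0.166, 0], "twist": [0, 0, 0], "jaw": 1}, {"xyz": [0.047, 0.173, 0], "twist": [0, 0, 0], "jaw": 1}, {"xyz": [0.047, 0.173, 0], "twist": [0, 0, 0], "jaw": 1}, {"xyz": [0.047, 0.173, 0], "twist": [0, 0, 0], "jaw": 1}])

```text
clock: 28.9
tcp_pos: [0.473, 0.3371, 0.1389]
orientation: [-0.001, -0.0, 1.0, -0.001]
wrist_force: [-0.4, -0.9, 0.2]
finger_gap: 0.0856
```

```bash
python3 chk.py wrist .473 .338 .03 .07; python3 go.py .473 .338 .008 180
```

```text
wrist 1658 rect ((469.8222961425781, 338.0194091796875), (35.93547058105469, 39.03396224975586), 69.2574691772461) zmax 0.0534
clk 28.95 tcp [0.4733 0.3366 0.1391] yaw 179.98 tilt z [-8.e-04 -1.e-03 -1.e+00] F [-0.6 -0.9 -0.1] gap 0.0853 j6 -1.09
xyz [0.0002 0.0015 0.1311] twist [-0.001  -0.0008 -0.0003]
```

servo_tool(targets=[{"xyz": [0, 0.001, 0.022], "twist": [0, 0, 0], "jaw": 1}, {"xyz": [0, 0.001, 0.044], "twist": [0, 0, 0], "jaw": 1}, {"xyz": [0, 0.001, 0.066], "twist": [0, 0, 0], "jaw": 1}, {"xyz": [0, 0.001, 0.088], "twist": [0, 0, 0], "jaw": 1}, {"xyz": [0, 0.001, 0.108], "twist": [0, 0, 0], "jaw": 1}, {"xyz": [0, 0.001, 0.123], "twist": [0, 0, 0], "jaw": 1}, {"xyz": [0, 0.001, 0.131], "twist": [0, 0, 0], "jaw": 1}, {"xyz": [0, 0.001, 0.131], "twist": [0, 0, 0], "jaw": 0.7}, {"xyz": [0, 0.001, 0.131], "twist": [0, 0, 0], "jaw": 0.6}, {"xyz": [0, 0.001, 0.131], "twist": [0, 0, 0], "jaw": 0.52}, {"xyz": [0, 0.001, 0.131], "twist": [0, 0, 0], "jaw": 0.46}, {"xyz": [0, 0.001, 0.131], "twist": [0, 0, 0], "jaw": 0.4}])

```text
clock: 29.95
tcp_pos: [0.4743, 0.3389, 0.0103]
orientation: [0.001, -0.0, 1.0, 0.0]
wrist_force: [-0.1, -1.3, 5.1]
finger_gap: 0.0386
```

servo_tool(targets=[{"xyz": [0, 0, 0], "twist": [0, 0, 0], "jaw": 0.3}, {"xyz": [0, 0, 0], "twist": [0, 0, 0], "jaw": 0.25}, {"xyz": [0, 0, 0], "twist": [0, 0, 0], "jaw": 0.25}, {"xyz": [0, 0, 0], "twist": [0, 0, 0], "jaw": 0.25}, {"xyz": [0, 0, 0], "twist": [0, 0, 0], "jaw": 0.25}])

```text
clock: 30.37
tcp_pos: [0.4743, 0.339, 0.0103]
orientation: [0.001, -0.0, 1.0, 0.0]
wrist_force: [0.1, -1.7, 6.0]
finger_gap: 0.0389
```

```bash
python3 go.py .627 -.31 .1 175.7
```

```text
clk 30.37 tcp [0.4743 0.339  0.0103] yaw -179.97 tilt z [ 2.5e-03  6.0e-04 -1.0e+00] F [ 0.1 -1.7  6. ] gap 0.0389 j6 -1.09
xyz [-0.1526 -0.649  -0.0897] twist [0.0007 0.0025 0.0755]
```

servo_tool(targets=[{"xyz": [0, 0, -0.01], "twist": [0, 0, 0], "jaw": 0.25}, {"xyz": [0, 0, -0.025], "twist": [0, 0, 0], "jaw": 0.25}, {"xyz": [0, 0, -0.045], "twist": [0, 0, 0], "jaw": 0.25}, {"xyz": [0, 0, -0.067], "twist": [0, 0, 0], "jaw": 0.25}, {"xyz": [0, -0.006, -0.085], "twist": [0, 0, 0], "jaw": 0.25}, {"xyz": [0, -0.022, -0.095], "twist": [0, 0, 0], "jaw": 0.25}, {"xyz": [-0.005, -0.045, -0.095], "twist": [0, 0, 0], "jaw": 0.25}, {"xyz": [-0.012, -0.075, -0.095], "twist": [0, 0, 0.01], "jaw": 0.25}, {"xyz": [-0.02, -0.107, -0.095], "twist": [0, 0, 0.02], "jaw": 0.25}, {"xyz": [-0.028, -0.139, -0.095], "twist": [0, 0, 0.03], "jaw": 0.25}, {"xyz": [-0.036, -0.171, -0.095], "twist": [0, 0, 0.04], "jaw": 0.25}, {"xyz": [-0.044, -0.203, -0.095], "twist": [0, 0, 0.05], "jaw": 0.25}])

```text
clock: 31.37
tcp_pos: [0.5176, 0.1344, 0.1046]
orientation: [0.0, 0.025, 1.0, 0.0]
wrist_force: [0.4, -0.1, -0.9]
finger_gap: 0.0391
```

```bash
python3 go.py .627 -.31 .103 175.7
```

```text
clk 31.37 tcp [0.5176 0.1344 0.1046] yaw 177.17 tilt z [ 8.e-04  1.e-04 -1.e+00] F [ 0.4 -0.1 -0.9] gap 0.0391 j6 -1.42
xyz [-0.1313 -0.4384  0.0017] twist [0.0001 0.0008 0.0256]
```

servo_tool(targets=[{"xyz": [-0.009, -0.032, 0], "twist": [0, 0, 0.01], "jaw": 0.25}, {"xyz": [-0.019, -0.064, 0], "twist": [0, 0, 0.02], "jaw": 0.25}, {"xyz": [-0.029, -0.096, 0], "twist": [0, 0, 0.025], "jaw": 0.25}, {"xyz": [-0.038, -0.128, 0], "twist": [0, 0, 0.025], "jaw": 0.25}, {"xyz": [-0.048, -0.16, 0], "twist": [0, 0, 0.025], "jaw": 0.25}, {"xyz": [-0.057, -0.192, 0], "twist": [0, 0, 0.025], "jaw": 0.25}, {"xyz": [-0.067, -0.224, 0], "twist": [0, 0, 0.025], "jaw": 0.25}, {"xyz": [-0.077, -0.256, 0], "twist": [0, 0, 0.025], "jaw": 0.25}, {"xyz": [-0.086, -0.288, 0], "twist": [0, 0, 0.025], "jaw": 0.25}, {"xyz": [-0.096, -0.32, 0], "twist": [0, 0, 0.025], "jaw": 0.25}, {"xyz": [-0.105, -0.35, 0], "twist": [0, 0, 0.025], "jaw": 0.25}, {"xyz": [-0.114, -0.38, 0], "twist": [0, 0, 0.025], "jaw": 0.25}])

```text
clock: 32.37
tcp_pos: [0.6126, -0.2511, 0.1045]
orientation: [0.0, 0.037, 0.999, -0.0]
wrist_force: [0.9, -0.1, -0.9]
finger_gap: 0.0383
```

servo_tool(targets=[{"xyz": [-0.008, -0.026, 0], "twist": [0, 0, 0], "jaw": 0.25}, {"xyz": [-0.013, -0.044, 0], "twist": [0, 0, 0], "jaw": 0.25}, {"xyz": [-0.016, -0.054, 0], "twist": [0, 0, 0], "jaw": 0.25}, {"xyz": [-0.017, -0.058, 0], "twist": [0, 0, 0], "jaw": 0.25}, {"xyz": [-0.017, -0.058, 0], "twist": [0, 0, 0], "jaw": 0.25}, {"xyz": [-0.017, -0.058, 0], "twist": [0, 0, 0], "jaw": 0.25}])

```text
clock: 32.87
tcp_pos: [0.6248, -0.3075, 0.1038]
orientation: [-0.0, 0.037, 0.999, 0.0]
wrist_force: [-0.2, 0.1, -0.7]
finger_gap: 0.0388
```

```bash
python3 go.py .627 -.31 .0133 175.7
```

```text
clk 32.87 tcp [ 0.6248 -0.3075  0.1038] yaw 175.77 tilt z [-6.e-04  8.e-04 -1.e+00] F [-0.2  0.1 -0.7] gap 0.0388 j6 -2.07
xyz [-0.0024 -0.0024  0.0905] twist [ 0.0007 -0.0006  0.0012]
```

servo_tool(targets=[{"xyz": [-0.002, -0.002, 0.018], "twist": [0, 0, 0], "jaw": 0.25}, {"xyz": [-0.002, -0.002, 0.036], "twist": [0, 0, 0], "jaw": 0.25}, {"xyz": [-0.002, -0.002, 0.054], "twist": [0, 0, 0], "jaw": 0.25}, {"xyz": [-0.002, -0.002, 0.07], "twist": [0, 0, 0], "jaw": 0.25}, {"xyz": [-0.002, -0.002, 0.079], "twist": [0, 0, 0], "jaw": 0.25}, {"xyz": [-0.002, -0.002, 0.084], "twist": [0, 0, 0], "jaw": 0.25}, {"xyz": [-0.002, -0.002, 0.087], "twist": [0, 0, 0], "jaw": 0.25}, {"xyz": [-0.002, -0.002, 0.088], "twist": [0, 0, 0], "jaw": 0.25}, {"xyz": [-0.002, -0.002, 0.089], "twist": [0, 0, 0], "jaw": 0.25}, {"xyz": [-0.002, -0.002, 0.09], "twist": [0, 0, 0], "jaw": 0.25}, {"xyz": [-0.002, -0.002, 0.091], "twist": [0, 0, 0], "jaw": 0.25}, {"xyz": [-0.002, -0.002, 0.091], "twist": [0, 0, 0], "jaw": 0.25}])

```text
clock: 33.87
tcp_pos: [0.6273, -0.3112, 0.0134]
orientation: [0.001, 0.037, 0.999, -0.0]
wrist_force: [-0.8, 0.7, -0.2]
finger_gap: 0.039
```

```bash
python3 go.py
```

```text
clk 33.87 tcp [ 0.6273 -0.3112  0.0134] yaw 175.72 tilt z [ 1.e-03 -7.e-04 -1.e+00] F [-0.8  0.7 -0.2] gap 0.039 j6 -2.07
```

servo_tool(targets=[{"xyz": [0, 0, 0.0005], "twist": [0, 0, 0], "jaw": 0.25}, {"xyz": [0, 0, 0.001], "twist": [0, 0, 0], "jaw": 0.25}, {"xyz": [0, 0, 0.001], "twist": [0, 0, 0], "jaw": 0.25}, {"xyz": [0, 0, 0.001], "twist": [0, 0, 0], "jaw": 0.25}])

```text
clock: 34.2
tcp_pos: [0.6273, -0.3112, 0.0133]
orientation: [0.001, 0.037, 0.999, -0.0]
wrist_force: [-1.8, 0.6, 6.1]
finger_gap: 0.0384
```

servo_tool(targets=[{"xyz": [0, 0, 0], "twist": [0, 0, 0], "jaw": 0.5}, {"xyz": [0, 0, 0], "twist": [0, 0, 0], "jaw": 0.58}, {"xyz": [0, 0, 0], "twist": [0, 0, 0], "jaw": 0.7}, {"xyz": [0, 0, 0], "twist": [0, 0, 0], "jaw": 0.85}, {"xyz": [0, 0, 0], "twist": [0, 0, 0], "jaw": 1}, {"xyz": [0, 0, 0], "twist": [0, 0, 0], "jaw": 1}, {"xyz": [0, 0, -0.015], "twist": [0, 0, 0], "jaw": 1}, {"xyz": [0, 0, -0.04], "twist": [0, 0, 0], "jaw": 1}, {"xyz": [0, 0, -0.07], "twist": [0, 0, 0], "jaw": 1}, {"xyz": [0, 0, -0.1], "twist": [0, 0, 0], "jaw": 1}, {"xyz": [0, 0, -0.13], "twist": [0, 0, 0], "jaw": 1}, {"xyz": [0, 0, -0.13], "twist": [0, 0, 0], "jaw": 1}])

```text
clock: 35.2
tcp_pos: [0.63, -0.3127, 0.1496]
orientation: [0.005, 0.037, 0.999, -0.003]
wrist_force: [0.6, -0.9, 0.6]
finger_gap: 0.0854
```

servo_tool(targets=[{"xyz": [0.02, 0, -0.01], "twist": [0, 0, 0], "jaw": 1}, {"xyz": [0.05, 0, -0.02], "twist": [0, 0, 0], "jaw": 1}, {"xyz": [0.08, 0, -0.03], "twist": [0, 0, 0], "jaw": 1}, {"xyz": [0.11, 0, -0.04], "twist": [0, 0, 0], "jaw": 1}, {"xyz": [0.14, 0, -0.05], "twist": [0, 0, 0], "jaw": 1}, {"xyz": [0.16, 0, -0.05], "twist": [0, 0, 0], "jaw": 1}, {"xyz": [0.16, 0, -0.05], "twist": [0, 0, 0], "jaw": 1}, {"xyz": [0.16, 0, -0.05], "twist": [0, 0, 0], "jaw": 1}])

```text
clock: 35.87
tcp_pos: [0.4668, -0.299, 0.1924]
orientation: [0.001, 0.038, 0.999, -0.0]
wrist_force: [0.7, -0.3, -0.2]
finger_gap: 0.0855
```

```bash
python3 chk.py scene .627 -.31 .03 .08 .03; python3 chk.py scene .632 -.245 .03 .08 .03; python3 chk.py scene .637 -.18 .03 .08 .03;python3 chk.py scene .626 .305 .025 .08 .03; python3 go.py; python3 -c "
from h import *
shot('scene','s9')"
```

```text
scene 359 rect ((631.50537109375, -308.35968017578125), (37.204490661621094, 36.082191467285156), 85.0322036743164) zmax 0.055
scene 474 rect ((636.2743530273438, -242.88748168945312), (37.68706512451172, 37.89415740966797), 76.4139404296875) zmax 0.0669
scene 386 rect ((639.3638305664062, -178.4569854736328), (38.442203521728516, 37.59693145751953), 59.877784729003906) zmax 0.0568
scene 273 rect ((629.2057495117188, 303.5191345214844), (28.627735137939453, 20.90703010559082), 69.4323501586914) zmax 0.0586
clk 36.07 tcp [ 0.4681 -0.299   0.1914] yaw 175.76 tilt z [ 0.e+00  1.e-04 -1.e+00] F [0.5 1.  0.2] gap 0.0854 j6 -2.21
```

View pics/s9.png

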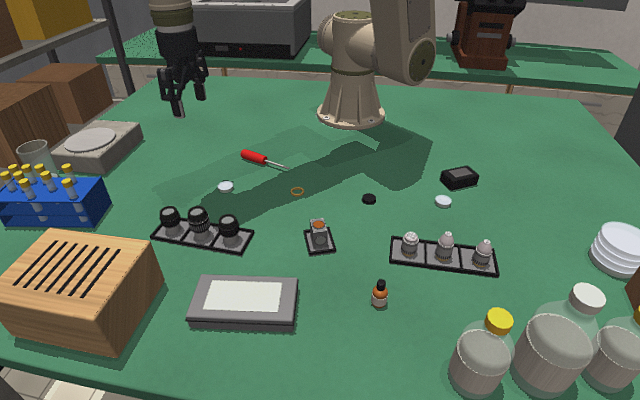

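All five pieces stand upright in their bays: eyepieces at (170,215) and (199,217), cube at (319,235), objectives at (410,243) and (446,246). The stored pieces are where they were and the arm is clear.

```bash
python3 -c "
from workcell import env
print(env.hand_in())"
```

```text
the job is handed in; nothing more can be done
None
```

All five pieces are stored and the job is handed in at about 36 s of the 138 s allowed; no verdict was reported.

- **Cube:** it sits in its box about 2 mm off centre, with yaw 20.5° against the box's 20.3°.
- **Objectives:** the long one is in the middle bay of its tray and the short one in the end bay.
- **Eyepieces:** the focusing one is in the middle bay of its tray and the plain one in the end bay.

**Final checks:** the last scene view showed everything upright. Measured centres were within about 7 mm of the bay centres, against a 20 mm limit. The short objective, long objective and cube were each measured just after release and then only looked at in the last picture. Top heights matched each piece standing on its bay floor. The two stored pieces read within about 3 mm of their starting positions. The arm was clear of everything, with the gripper raised.

**Disagreements:** the wrist camera's depth read x 2 to 4 mm lower than the other two cameras. The scene camera read x 3 to 7 mm higher than the tool position at release, probably because it sees mostly the near side of each piece. Both are well inside the tolerance.

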